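Lay out the demonstration kit on its outline pads

TASK

For the next pottery demonstration, lay out the kit that lies mixed up among its four thin outline pads: put the loop tool, the needle tool, the blue glazed test tile and the round cutter each flat on the pad that shows its black silhouette, covering the silhouette and pointing the same way as it (the loop and the needle where the outline shows them). Let go of everything and leave all four lying still on their pads.

Things in the scene. Friction and masses are not known exactly. Their poses are not given: they have to be found in the camera images.
- loop_tool: Loop turning tool lying flat, 29 x 189 x 11 mm, long axis y, z up, 30 g: light wooden handle, 12 mm wide, y = -35 to +95 mm; wire loop y = -35 to -95 mm (cannot be gripped). Origin: centre of its outline, at the underside. Centre of mass at y = +30 mm: grip there, across x. At the start y is within 0.25 rad of world +y.
- loop_head (a point): The wire loop of the loop tool, on its centre line at y = -90 mm, z = 5.5 mm of the loop tool's frame.
- needle_tool: Needle tool lying flat, 10 x 160 x 10 mm, long axis y, z up, 20 g: red handle, 10 mm wide, y = -30 to +80 mm; thin steel needle y = -30 to -80 mm (cannot be gripped). Origin: centre of its outline, at the underside. Centre of mass at y = +25 mm: grip there, across x. At the start y is within 0.25 rad of world +y.
- needle_tip (a point): Point of the needle, at y = -78 mm, z = 5 mm of the needle tool's frame.
- tile: Blue glazed test tile lying flat, a plain slab 70 (x) x 40 (y) x 8 (z) mm, 40 g. Origin: centre of its underside, z up. Grip across y at its middle, fingertips almost on the table. At the start x is within 0.25 rad of world +x.
- cutter: Round grey metal clay cutter standing on the table, 30 mm high, 30 g: ring 56 mm across, with a rim 62 mm across at 22 to 30 mm height. Origin: centre of its underside, z up. Grip the rim from outside; treat it as solid inside. Its yaw does not matter.
- loop_pad: Fixed flat pale foam pad, 3 mm thick, 46 x 208 mm, with the black printed silhouette of the loop tool. Origin: underside (on the table), under the silhouette's centre; z up. Long axis y; its wire loop points to -y as on the tool, and the tool's origin belongs over the pad's. At the start y is within 0.25 rad of world +y.
- needle_pad: Fixed flat pale foam pad, 3 mm thick, 40 x 178 mm, with the black printed silhouette of the needle tool. Origin: underside (on the table), under the silhouette's centre; z up. Long axis y; its needle points to -y as on the tool, and the tool's origin belongs over the pad's. At the start y is within 0.25 rad of world +y.
- tile_pad: Fixed flat pale foam pad, 3 mm thick, 94 x 64 mm, with the black printed silhouette of the tile, a rectangle 76 x 46 mm. Origin: underside (on the table), under the silhouette's centre; z up. Long axis x, as on the tile, which may lie either way round. At the start x is within 0.25 rad of world +x.
- cutter_pad: Fixed flat pale foam pad, 3 mm thick, 84 x 84 mm, with the black printed silhouette of the cutter, a disc 68 mm across. Origin: underside (on the table), under the silhouette's centre; z up. Its yaw does not matter.
Mind the look-alikes: they are no part of the job. Several things look just like the cutter: the one meant starts farthest to the robot's right.

How it is judged:
By the outcome, as a careful person would: the job done as asked, in the order asked, and still so for the second after the job is handed in, with the robot touching nothing.
It also fails if it takes over 106 s, if anything falls off the work surface, if the arm or the gripper's body presses on something with over 40 N, if the wrist force passes 120 N, or if a joint passes its speed limit or range.

ROBOT

A 7-joint arm with a two-finger parallel gripper is mounted at the origin on a cart in front of the work surface, level with it; the furniture and walls round the work are solid. World frame = base frame: x ahead of the robot, y to its left, z up, the work surface at z = 0. Lengths are in m, angles in rad, forces in N, time in s.
With the tool pointing down it reaches from about 0.35 to 0.775 m from the base axis. Payload 3.1 kg.
Tool frame: the origin (TCP) lies on the centre line of the jaws, within the pads' length; the fingertips stand 25 mm ahead of it and the grasp point (between the pads) lies 6 mm ahead of it; z points along the fingers, y is the direction in which the jaws open and shut (so a half turn about z gives the same grasp; the last joint's range is limited). The gripper opens to 85 mm and grips with 20 to 120 N. Pads are 22 mm wide; open, the fingers measure 114 mm over their backs; the gripper's body (76 mm by 85 mm) begins 54 mm behind the grasp point. The pads swing forward as they close: fully open they stand 13 mm farther back than shut.
Start: joints at [-1.316, 0.311, 0.014, 1.512, -0.004, 1.319, -0.027], TCP at [0.161, 0.526, 0.256] pointing down, gripper open.
Joint ranges: [-2.7, 2.7], [-0.3, 1.91], [-1.27, 1.3], [0.12, 2.57], [-1.44, 4.58], [0.2, 2.03], [-3.05, 3.05]. Speed limits (rad/s): [2.79, 2.79, 3.14, 3.14, 3.14, 3.14, 3.14].

INTERFACE

Orientations are given as a unit quaternion [x, y, z, w].
In Python, from station import env gives the robot as it stands. The module is installed in compiled form; this text tells all that it offers.
- The arm moves only by the tool play_rows, never from a script. Its argument "moves" is a list of rows, each a list of 7 numbers: the shift along the tool's x, y, z scaled (see below), then the turn, a rotation vector about the tool's x, y, z scaled (see below), then the closure, from -1 (fully open) to 1 (shut), so that 0 is half open. A call has exactly 8 rows; each row is the pose to reach, as a shift and turn from the pose measured when the call began, along the tool's axes at that moment; what a row does not reach only later rows make up. The controller multiplies each number of a shift by 0.15 m and each number of a turn by 45 degrees. A row lasts 1/8 s, in which the tool goes at most 62.5 mm and 10.7 degrees, less where a joint would pass 70% of its speed; a pose out of reach is approached as far as the arm can. A call with a number of a shift or a turn outside -1 to 1 is refused whole. A call with a gripper value outside its range is refused whole. The fingers move at their own pace and stop on an object; "force" is the grip in N (left out, the last holds). Time passes only in rows, so rows that repeat a pose let the fingers close, or fill a call up. It gives the time, the measured TCP pose, the force and the opening at its end, in the units of the state.
- env.get_obs(): the state, without advancing time (a new reading comes with each control period).
- env.capture(name): name is "side" or "top" or "wrist"; returns the picture (384x512x3 uint8, blue, green, red); there is no depth.
- env.calibration(name): a dict with "fx", "fy", "cx", "cy" (pixels), "dist" ([k1, k2, p1, p2, k3] as OpenCV has them; the pictures are not rectified), "rvec" (rotation vector, rad) and "tvec" (3), from world to camera coordinates, as OpenCV has them; the wrist camera has in their place "tool_from_camera" (4x4, takes a point from camera to tool coordinates, whose origin is the TCP and whose axes are the flange's). Camera axes: x right, y down, z forward; pixel columns grow to the right and rows downward; lengths in m; the calibration is good to about 2 mm. A picture is of the moment at which its call begins: read the wrist's pose just before it. calibration takes no time and is no camera call.
- env.job_done(): hands the job in, once; it reports no verdict.
Trained networks look in the newest picture that a camera, given by its name, has taken for a name from the list of things; names that differ only in an ending like _2 or _b are one class to them, and where a whole thing is asked for, a point or a joint stands for the part that bears it (a point fixed in the world has none). Each returns a list of dicts, best first, with "p" (0 to 1); they miss things now and then, are a little off and sometimes report something else, mostly with a low value. They report only what shows in the picture. A call takes as long as a camera call. They do not tell look-alikes from the thing itself.
- env.masks_of(camera, target): "mask" (384x512 bool, what is visible of it) and "bbox" ([left, top, width, height] as shares, 0 to 1, of the picture: columns of its width, rows of its height, round what is visible of it).
- env.place_of(camera, target): "point" ([row, column] as shares, 0 to 1, of the picture: columns of its width, rows of its height: a listed point, or the origin of a listed thing).
The state is a dict: "time": time; "joint_positions": joint angles; "qd": joint speeds; "tau": joint torques, N m; "position": TCP position; "ee_rot": TCP orientation; "wrist_force": force on the tool from outside, world axes, zero at the start; "torque": the same for the moment, N m; "opening": opening from 0.0 (shut) to 1.0 (fully open).
Only numpy, scipy, OpenCV 4.12 (cv2) and the standard library are available. Lean on these libraries where they do the work, as an engineer would, in place of code of your own. Each camera call takes 0.05 s, during which the arm holds its last target.

## Working session

There is one attempt and no reset: what is moved stays moved. The work goes in short steps, Python scripts to look and compute and a tool call to move; the robot and the scene stay as the last step left them, time stands still between calls to the robot, and variables do not carry over. Pictures are saved under pics/ and viewed, and the job is handed in when it is done.

Besides the shell and the picture viewer there is one more tool, called after "Emit:" as name(argument=value, ...) on one line, values as JSON. play_rows: Moves the arm, as the interface text tells. Its arguments: {"type":"object","properties":{"moves":{"type":"array"},"force":{"type":"number"}},"required":["moves"]}

```bash
mkdir -p pics; cat > h.py <<'E'
import numpy as np, cv2
from station import env
from scipy.spatial.transform import Rotation as R
def cam(name):
    c=env.calibration(name); K=np.array([[c['fx'],0,c['cx']],[0,c['fy'],c['cy']],[0,0,1.]]); d=np.array(c['dist'],float)
    if 'rvec' in c:
        Rm=R.from_rotvec(np.array(c['rvec']).ravel()).as_matrix(); t=np.array(c['tvec']).ravel()
    else:
        o=env.get_obs(); T=np.eye(4);T[:3,:3]=R.from_quat(o['ee_rot']).as_matrix();T[:3,3]=o['position']
        M=np.linalg.inv(T@np.array(c['tool_from_camera'])); Rm=M[:3,:3];t=M[:3,3]
    return K,d,Rm,t
def unproj(C,uv,z):
    K,d,Rm,t=C
    p=cv2.undistortPoints(np.array(uv,float).reshape(-1,1,2),K,d).reshape(-1,2)
    ray=np.c_[p,np.ones(len(p))]@Rm; o=-Rm.T@t
    s=(z-o[2])/ray[:,2]
    return o+ray*s[:,None]
def proj(C,X):
    K,d,Rm,t=C
    return cv2.projectPoints(np.array(X,float).reshape(-1,1,3),cv2.Rodrigues(Rm)[0],t,K,d)[0].reshape(-1,2)
E
python3 - <<'E'
from h import *
print(env.get_obs())
for n in ['top','side','wrist']:
    im=env.capture(n); cv2.imwrite(f'pics/{n}0.png',im); print(n,env.calibration(n))
E
```

```text
{'time': 0.0, 'joint_positions': array([-1.31566476,  0.31174109,  0.0139838 ,  1.51305649, -0.00442342,
        1.31921747, -0.02717695]), 'qd': array([ 0.00011804, -0.00031691, -0.00118609, -0.0007209 ,  0.00101802,
        0.000652  , -0.00074053]), 'tau': array([-7.44080194e-05, -3.79906404e+01,  1.45901553e-01, -2.30592066e+01,
        1.22818525e-02,  1.33343428e-02,  9.49171920e-06]), 'position': array([0.1606476 , 0.52530752, 0.25521276]), 'ee_rot': array([ 1.47821083e-01,  9.89013396e-01, -1.18741476e-03, -1.40876122e-04]), 'wrist_force': array([-0.52152121,  0.11531935, -1.14228734]), 'torque': array([0.03645974, 0.01603533, 0.01645955]), 'opening': 0.9993835067897184}
top {'fx': 459.46761138888667, 'fy': 459.46761138888667, 'cx': 252.78949006438955, 'cy': 195.4136065299749, 'dist': array([0.05684093, 0.        , 0.        , 0.        , 0.        ]), 'rvec': array([ 2.12276384, -2.17786427,  0.18212526]), 'tvec': array([-0.04214288,  0.50005304,  1.30626466])}
side {'fx': 378.404536354536, 'fy': 378.404536354536, 'cx': 255.53599626366864, 'cy': 191.54943157008455, 'dist': array([-0.06486948,  0.        ,  0.        ,  0.        ,  0.        ]), 'rvec': array([ 2.16454161, -0.69842574,  0.35561994]), 'tvec': array([-0.41568131,  0.19807824,  0.90636558])}
wrist {'fx': 313.97332736613737, 'fy': 313.97332736613737, 'cx': 249.70952758017646, 'cy': 191.09553467070842, 'dist': array([-0.03838055,  0.        ,  0.        ,  0.        ,  0.        ]), 'tool_from_camera': array([[ 6.05234060e-04, -9.64575529e-01, -2.63806146e-01,
         6.56546046e-02],
       [ 9.99999591e-01,  7.61132712e-04, -4.88753496e-04,
         1.07634033e-03],
       [ 6.72231149e-04, -2.63805742e-01,  9.64575595e-01,
        -1.17291895e-01],
       [ 0.00000000e+00,  0.00000000e+00,  0.00000000e+00,
         1.00000000e+00]])}
```

View pics/top0.png

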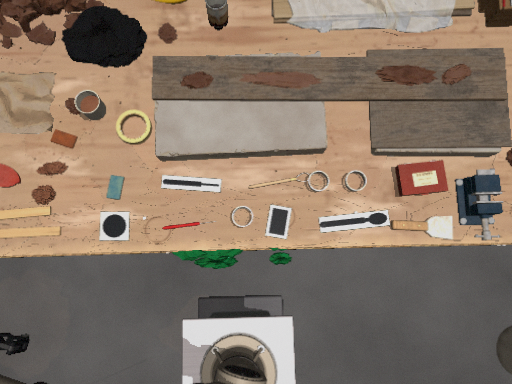

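View pics/side0.png

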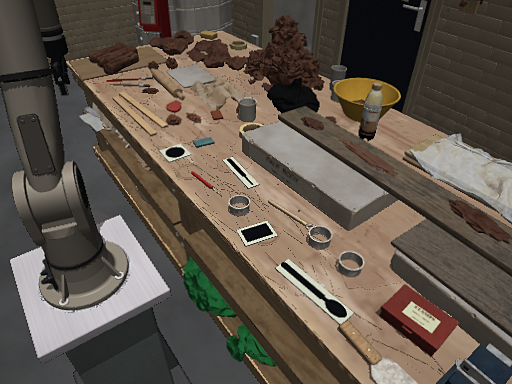

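```bash
python3 - <<'E'
from h import *
C=cam('top'); im=env.capture('top')
names=['loop_tool','loop_head','needle_tool','needle_tip','tile','cutter','loop_pad','needle_pad','tile_pad','cutter_pad']
zs=dict(loop_tool=.0,loop_head=.0055,needle_tip=.005)
for n in names:
    for r in env.place_of('top',n)[:4]:
        u=np.array([r['point'][1]*512,r['point'][0]*384]); print(n,round(r['p'],2),u.round(),unproj(C,u,zs.get(n,0.0))[0].round(3))
print(env.get_obs()['time'])
print(proj(C,[[.45,0,0],[.45,.3,0],[.45,-.3,0]]))
im=cv2.resize(im[160:260,80:480],None,fx=2,fy=2,interpolation=cv2.INTER_CUBIC); cv2.imwrite('pics/topc.png',im)
E
```

```text
loop_tool 0.56 [278. 180.] [ 0.55  -0.134  0.   ]
loop_head 0.54 [304. 178.] [ 0.554 -0.212  0.006]
needle_tool 0.68 [188. 222.] [0.428 0.14  0.   ]
tile 0.82 [115. 186.] [0.544 0.355 0.   ]
cutter 0.57 [356. 186.] [ 0.525 -0.369  0.   ]
cutter 0.56 [316. 183.] [ 0.539 -0.247  0.   ]
cutter 0.54 [240. 215.] [ 0.446 -0.017  0.   ]
cutter 0.41 [279. 179.] [ 0.553 -0.137  0.   ]
loop_pad 0.88 [359. 221.] [ 0.42 -0.37  0.  ]
needle_pad 0.72 [193. 182.] [0.551 0.123 0.   ]
cutter_pad 0.98 [115. 225.] [0.426 0.353 0.   ]
0.7
[[234.66451942 213.92925546]
 [133.43941621 216.51979809]
 [334.73908707 211.4655219 ]]
```

View pics/topc.png

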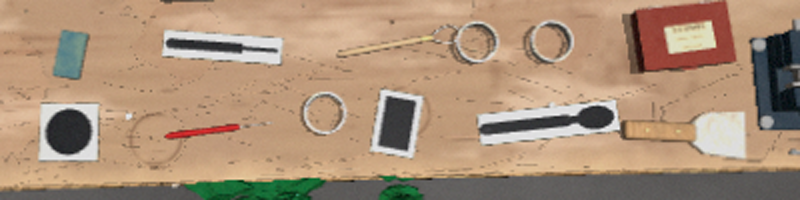

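```bash
cat >> h.py <<'E'
def plan(p,psi_deg,full=True):
    o=env.get_obs(); Rm=R.from_quat(o['ee_rot']).as_matrix(); a=np.radians(psi_deg)
    x=np.array([np.cos(a),np.sin(a),0]); z=np.array([0,0,-1.]); Rt=np.c_[x,np.cross(z,x),z]
    s=Rm.T@(np.array(p)-o['position'])/0.15
    w=R.from_matrix(Rm.T@Rt).as_rotvec(degrees=True)/45
    print('shift',s.round(3),'turn',w.round(3),'psi now',np.degrees(np.arctan2(Rm[1,0],Rm[0,0])).round(2),'pos',o['position'].round(4),'t',round(o['time'],2),'q',o['joint_positions'].round(2))
E
python3 -c "
from h import *
plan([.45,.2,.25],180)
C=cam('top')
print(unproj(C,[[156,158],[326,150],[156,100],[326,100],[372,152],[508,145]],0.05).round(3))"
```

```text
shift [-2.479 -1.515  0.042] turn [ 0.     0.    -0.378] psi now 163.0 pos [0.1608 0.526  0.2563] t 0.7 q [-1.32  0.31  0.01  1.51 -0.    1.32 -0.03]
[[ 0.614  0.225  0.05 ]
 [ 0.627 -0.274  0.05 ]
 [ 0.791  0.225  0.05 ]
 [ 0.78  -0.281  0.05 ]
 [ 0.618 -0.409  0.05 ]
 [ 0.628 -0.805  0.05 ]]
```

Emit:
play_rows(moves=[[-0.4,-0.25,0,0,0,-0.1,-1],[-0.8,-0.5,0,0,0,-0.2,-1],[-1,-0.65,0,0,0,-0.38,-1],[-1,-0.65,0,0,0,-0.38,-1],[-1,-0.65,0,0,0,-0.38,-1],[-1,-0.65,0,0,0,-0.38,-1],[-1,-0.65,0,0,0,-0.38,-1],[-1,-0.65,0,0,0,-0.38,-1]])

```text
time: 1.7
position: [0.2752, 0.3895, 0.2562]
ee_rot: [-0.002, 1.0, -0.0, -0.0]
wrist_force: [-0.1, 0.1, 1.5]
opening: 1.002
```

```bash
python3 -c "
from h import *
plan([.45,.2,.25],180)"
```

```text
shift [-1.161 -1.267  0.041] turn [-0.    -0.     0.004] psi now -179.81 pos [0.2752 0.3895 0.2562] t 1.7 q [-1.05  0.16  0.07  1.7  -0.01  1.28  0.59]
```

Emit:
play_rows(moves=[[-0.4,-0.4,0,0,0,0,-1],[-0.8,-0.8,0,0,0,0,-1],[-1,-1,0,0,0,0,-1],[-1,-1,0,0,0,0,-1],[-1,-1,0,0,0,0,-1],[-1,-1,0,0,0,0,-1],[-1,-1,0,0,0,0,-1],[-1,-1,0,0,0,0,-1]])

```text
time: 2.7
position: [0.4248, 0.2412, 0.2562]
ee_rot: [-0.003, 1.0, 0.0, -0.0]
wrist_force: [1.2, -0.4, -0.0]
opening: 1.004
```

```bash
cat >> h.py <<'E'
import pickle,os
def snap(tag,names):
    C=cam('wrist'); im=env.capture('wrist'); cv2.imwrite(f'pics/{tag}.png',im)
    out={}
    for n in names:
        m=[r for r in env.masks_of('wrist',n) if r['p']>.25]; out[n]=m
        for r in m:
            ys,xs=np.nonzero(r['mask']); c=np.array([[xs.mean(),ys.mean()]])
            print(n,'mask',round(r['p'],2),c[0].round(),'n',len(xs),unproj(C,c,0.0)[0].round(4))
        for r in env.place_of('wrist',n):
            if r['p']>.25:
                u=np.array([r['point'][1]*512,r['point'][0]*384]); print(n,'pt',round(r['p'],2),u.round(),unproj(C,u,0)[0].round(4))
    pickle.dump((C,im,out),open(f'{tag}.pkl','wb'))
E
python3 -c "
from h import *
snap('w1',['tile','needle_tool','needle_pad','cutter_pad'])
plan([.45,-.25,.25],180)"
```

```text
tile mask 0.87 [336. 249.] n 1264 [0.5384 0.3544 0.    ]
tile pt 0.89 [336. 250.] [0.5402 0.3556 0.    ]
tile pt 0.62 [163. 251.] [0.5437 0.1297 0.    ]
needle_tool mask 0.86 [183. 158.] n 731 [0.4211 0.1611 0.    ]
needle_tool pt 0.89 [161. 159.] [0.4219 0.1355 0.    ]
needle_pad mask 0.78 [172. 253.] n 3137 [0.5456 0.1405 0.    ]
needle_pad pt 0.55 [165. 249.] [0.5408 0.1322 0.    ]
cutter_pad mask 0.77 [345. 161.] n 4955 [0.4233 0.357  0.    ]
cutter_pad pt 0.59 [346. 160.] [0.4218 0.3584 0.    ]
shift [-0.152 -3.267  0.042] turn [-0.    -0.     0.004] psi now -179.82 pos [0.4257 0.2399 0.2562] t 3.15 q [-0.76  0.18  0.25  1.68 -0.05  1.28  1.07]
```

View pics/w1.png

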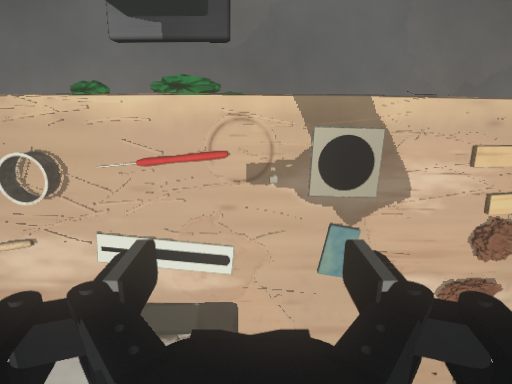

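Emit:
play_rows(moves=[[0,-0.4,0,0,0,0,-1],[0,-0.8,0,0,0,0,-1],[0,-1,0,0,0,0,-1],[0,-1,0,0,0,0,-1],[0,-1,0,0,0,0,-1],[0,-1,0,0,0,0,-1],[0,-1,0,0,0,0,-1],[0,-1,0,0,0,0,-1]])

```text
time: 4.15
position: [0.4261, 0.0905, 0.2561]
ee_rot: [-0.002, 1.0, -0.0, -0.0]
wrist_force: [0.5, 0.3, 0.2]
opening: 1.006
```

Emit:
play_rows(moves=[[0,-0.4,0,0,0,0,-1],[0,-0.8,0,0,0,0,-1],[0,-1,0,0,0,0,-1],[0,-1,0,0,0,0,-1],[0,-1,0,0,0,0,-1],[0,-1,0,0,0,0,-1],[0,-1,0,0,0,0,-1],[0,-1,0,0,0,0,-1]])

```text
time: 5.15
position: [0.4268, -0.0589, 0.2561]
ee_rot: [-0.003, 1.0, -0.0, -0.0]
wrist_force: [-0.5, 0.3, 0.5]
opening: 1.001
```

Emit:
play_rows(moves=[[0,-0.4,0,0,0,0,-1],[0,-0.8,0,0,0,0,-1],[0,-1,0,0,0,0,-1],[0,-1,0,0,0,0,-1],[0,-1,0,0,0,0,-1],[0,-1,0,0,0,0,-1],[0,-1,0,0,0,0,-1],[0,-1,0,0,0,0,-1]])

```text
time: 6.15
position: [0.4278, -0.2083, 0.2562]
ee_rot: [-0.003, 1.0, 0.0, -0.0]
wrist_force: [-0.8, -0.1, 0.3]
opening: 1.001
```

```bash
python3 -c "
from h import *
snap('w2',['loop_tool','loop_head','cutter','loop_pad','tile_pad'])
plan([.55,-.14,.1],90)"
```

```text
loop_tool mask 0.97 [313. 252.] n 702 [ 0.5456 -0.1245  0.    ]
loop_tool pt 0.79 [302. 251.] [ 0.5453 -0.1382  0.    ]
loop_head mask 0.98 [310. 252.] n 647 [ 0.5466 -0.1277  0.    ]
loop_head pt 0.87 [237. 262.] [ 0.5619 -0.2229  0.    ]
cutter mask 0.85 [122. 241.] n 680 [ 0.5322 -0.3732  0.    ]
cutter mask 0.62 [215. 257.] n 1186 [ 0.5538 -0.2523  0.    ]
cutter mask 0.61 [413. 177.] n 1565 [ 0.4448 -0.0067  0.    ]
cutter pt 0.96 [402. 172.] [ 0.4384 -0.0211  0.    ]
cutter pt 0.9 [132. 246.] [ 0.5394 -0.3602  0.    ]
cutter pt 0.65 [216. 248.] [ 0.5416 -0.2501  0.    ]
loop_pad mask 0.78 [130. 155.] n 6883 [ 0.4203 -0.3515  0.    ]
loop_pad mask 0.56 [475. 249.] n 2188 [0.5426 0.0929 0.    ]
loop_pad pt 0.93 [128. 152.] [ 0.4172 -0.3536  0.    ]
tile_pad mask 0.6 [317. 159.] n 4422 [ 0.4234 -0.127   0.    ]
tile_pad pt 0.89 [320. 163.] [ 0.4283 -0.1231  0.    ]
shift [-0.819  0.455  1.04 ] turn [-1.000e-03 -0.000e+00  2.007e+00] psi now -179.68 pos [ 0.4277 -0.209   0.2561] t 6.7 q [-0.16  0.18  0.67  1.72 -0.11  1.28  2.11]
```

View pics/w2.png

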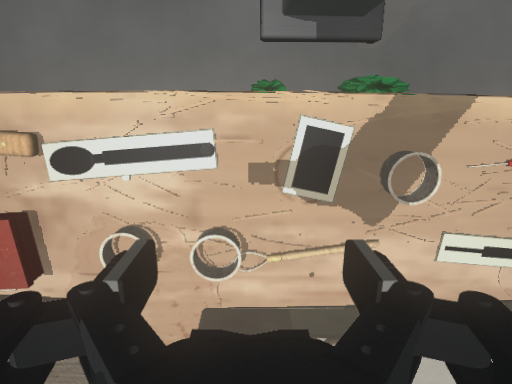

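```bash
cat >> h.py <<'E'
def rect(P):
    P=np.asarray(P)[:,:2]; c,(w,h),a=cv2.minAreaRect((P*1000).astype(np.float32)); 
    b=cv2.boxPoints((c,(w,h),a)); e=[b[1]-b[0],b[2]-b[1]]; l=e[0] if np.linalg.norm(e[0])>np.linalg.norm(e[1]) else e[1]
    return np.round(np.array(c)/1000,4),sorted([round(w,1),round(h,1)]),round(np.degrees(np.arctan2(l[1],l[0]))%180,2)
def padfit(C,im,mask,z=.003):
    cs,_=cv2.findContours(mask.astype(np.uint8),cv2.RETR_EXTERNAL,cv2.CHAIN_APPROX_NONE)
    c=max(cs,key=cv2.contourArea); print(' pad',rect(unproj(C,c.reshape(-1,2),z)))
    hull=cv2.convexHull(c); m=np.zeros(mask.shape,np.uint8); cv2.fillConvexPoly(m,hull,1); m=cv2.erode(m,np.ones((5,5)))
    d=(im.max(2)<75)&(m>0)
    n,l,s,_=cv2.connectedComponentsWithStats(d.astype(np.uint8)); k=1+np.argmax(s[1:,4])
    cs,_=cv2.findContours((l==k).astype(np.uint8),cv2.RETR_EXTERNAL,cv2.CHAIN_APPROX_NONE)
    c=max(cs,key=cv2.contourArea); print(' sil',rect(unproj(C,c.reshape(-1,2),z)))
E
python3 -c "
from h import *
C,im,o=pickle.load(open('w2.pkl','rb'))
for n in ['loop_pad','tile_pad']:
    print(n); padfit(C,im,o[n][0]['mask'])
m=o['loop_tool'][0]['mask']; ys,xs=np.nonzero(m); P=unproj(C,np.c_[xs,ys],.008); print('loop',rect(P),P.min(0),P.max(0))
w=cv2.resize(im[200:300,180:420],None,fx=3.3,fy=3.3,interpolation=cv2.INTER_CUBIC)
cv2.imwrite('pics/w2c.png',w)
mm=np.zeros(im.shape,np.uint8); mm[m]=255; cv2.imwrite('pics/w2m.png',cv2.resize(cv2.addWeighted(im,.6,mm,.4,0)[200:300,180:420],None,fx=3.3,fy=3.3))
C,im,o=pickle.load(open('w1.pkl','rb'))
for n in ['needle_pad','cutter_pad']:
    print(n); padfit(C,im,o[n][0]['mask'])
for n,z in [('tile',.004),('needle_tool',.005)]:
    ys,xs=np.nonzero(o[n][0]['mask']); print(n,rect(unproj(C,np.c_[xs,ys],z)))
"
```

```text
loop_pad
 pad (array([ 0.4204, -0.3522]), [49.4, 208.7], np.float32(94.6))
 sil (array([ 0.4265, -0.4077]), [31.7, 83.9], np.float32(90.28))
tile_pad
 pad (array([ 0.4249, -0.1278]), [66.6, 97.3], np.float32(168.28))
 sil (array([ 0.4248, -0.1269]), [44.4, 74.4], np.float32(168.68))
loop (array([ 0.5421, -0.1338]), [16.1, 184.7], np.float32(96.28)) [ 0.52542132 -0.2256635   0.008     ] [ 0.55538624 -0.04207403  0.008     ]
needle_pad
 pad (array([0.5486, 0.1709]), [43.6, 103.3], np.float32(85.39))
 sil (array([0.5502, 0.1694]), [12.5, 92.7], np.float32(84.83))
cutter_pad
 pad (array([0.4247, 0.3563]), [85.5, 85.8], np.float32(178.82))
 sil (array([0.4244, 0.3574]), [65.2, 65.9], np.float32(3.63))
tile (array([0.5395, 0.3564]), [41.5, 71.6], np.float32(169.47))
needle_tool (array([0.4206, 0.1605]), [11.2, 109.5], np.float32(95.44))
```

View pics/w2c.png

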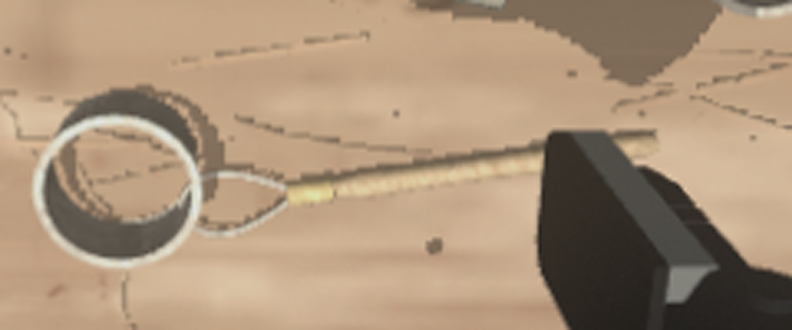

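View pics/w2m.png

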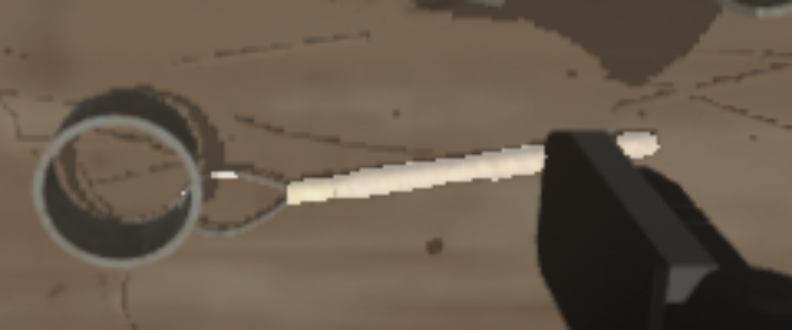

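```bash
cat > loop.py <<'E'
from h import *
C,im,o=pickle.load(open('w2.pkl','rb'))
m=o['loop_tool'][0]['mask']; ys,xs=np.nonzero(m); k=xs>265; P=unproj(C,np.c_[xs,ys][k],.008)[:,:2]
c=P.mean(0); u=np.linalg.svd(P-c)[2][0]; u=u*np.sign(u[1]); t=(P-c)@u; n=(P-c)@np.array([-u[1],u[0]])
print('handle ang',np.degrees(np.arctan2(u[1],u[0])),'ends',c+u*t.min(),c+u*t.max(),'len',np.ptp(t),'w',np.ptp(n), 'origin from tail',c+u*(t.max()-.095),'from junction',c+u*(t.min()+.035),'grip',c+u*(t.max()-.065))
# loop pad silhouette all dark
m=o['loop_pad'][0]['mask'];cs,_=cv2.findContours(m.astype(np.uint8),0,1); h=cv2.convexHull(max(cs,key=cv2.contourArea)); z=np.zeros(m.shape,np.uint8); cv2.fillConvexPoly(z,h,1); z=cv2.erode(z,np.ones((7,7)))
d=(im.max(2)<90)&(z>0); ys,xs=np.nonzero(d); P=unproj(C,np.c_[xs,ys],.003)
print(rect(P)); 
Q=P[P[:,1]>-.37][:,:2]; c=Q.mean(0); u=np.linalg.svd(Q-c)[2][0]; print('handle sil ang',np.degrees(np.arctan2(u[1],u[0]))%180, c)
print('ring',unproj(C,[[216,257],[241,257],[190,257]],.03))
E
python3 loop.py
```

```text
handle ang 99.11828153802321 ends [ 0.55146574 -0.18511845] [ 0.5285681 -0.0424552] len 0.14448912267598174 w 0.012373575826349743 origin from tail [ 0.54362304 -0.13625471] from junction [ 0.54591918 -0.15056074] grip [ 0.53886885 -0.10663381]
(array([ 0.4246, -0.3504]), [32.0, 198.6], np.float32(91.53))
handle sil ang 94.60862666273484 [ 0.41740701 -0.31419854]
ring [[ 0.53892632 -0.24751744  0.03      ]
 [ 0.53866214 -0.21737202  0.03      ]
 [ 0.53924749 -0.27893707  0.03      ]]
```

```bash
python3 -c "
from h import *
plan([.539,-.107,.13],99)"
```

```text
shift [-0.746  0.676  0.84 ] turn [-1.000e-03 -0.000e+00  1.807e+00] psi now -179.68 pos [ 0.4277 -0.209   0.2561] t 6.7 q [-0.16  0.18  0.67  1.72 -0.11  1.28  2.11]
```

Emit:
play_rows(moves=[[-0.2,0.2,0,0,0,0.2,0],[-0.4,0.4,0,0,0,0.4,0],[-0.6,0.6,0,0,0,0.6,0],[-0.74,0.68,0,0,0,0.8,0],[-0.74,0.68,0,0,0,1,0],[-0.74,0.68,0,0,0,1,0],[-0.74,0.68,0,0,0,1,0],[-0.74,0.68,0,0,0,1,0]])

```text
time: 7.7
position: [0.5378, -0.1067, 0.2562]
ee_rot: [0.38, 0.925, 0.0, -0.0]
wrist_force: [1.1, 0.1, 0.2]
opening: 0.499
```

Emit:
play_rows(moves=[[0,0,0.2,0,0,0.2,0],[0,0,0.4,0,0,0.4,0],[0,0,0.6,0,0,0.6,0],[0,0,0.7,0,0,0.8,0],[0,0,0.7,0,0,0.8,0],[0,0,0.7,0,0,0.8,0],[0,0,0.7,0,0,0.8,0],[0,0,0.7,0,0,0.8,0]])

```text
time: 8.7
position: [0.5383, -0.1068, 0.152]
ee_rot: [0.647, 0.763, 0.001, 0.0]
wrist_force: [-0.0, -0.2, -0.4]
opening: 0.502
```

```bash
python3 -c "
from h import *
snap('w3',['loop_tool','loop_head'])
plan([.539,-.107,.028],99)"
```

```text
loop_tool mask 0.94 [251. 196.] n 1982 [ 0.543  -0.1175  0.    ]
loop_tool pt 0.74 [251. 215.] [ 0.546  -0.1353  0.    ]
loop_head mask 0.72 [251. 198.] n 2102 [ 0.5433 -0.119   0.    ]
loop_head pt 0.83 [250. 302.] [ 0.5601 -0.225   0.    ]
shift [-0.003  0.007  0.822] turn [ 0.    -0.     0.008] psi now 99.35 pos [ 0.5379 -0.1067  0.1514] t 8.95 q [-0.42  0.48  0.81  1.69 -0.38  1.13  0.66]
```

View pics/w3.png

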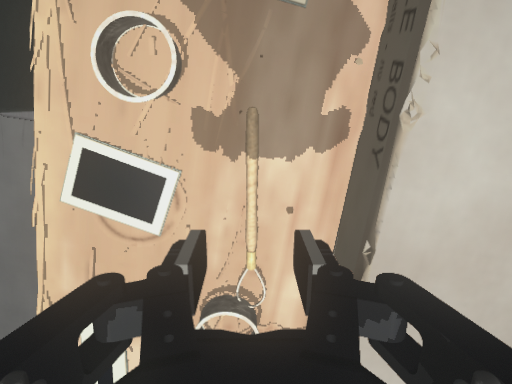

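```bash
python3 -c "
from h import *
C,im,o=pickle.load(open('w3.pkl','rb'))
P=unproj(C,[[252,107],[251,268],[251,305]],.0055); print(P.round(4)); d=P[0]-P[1]; print(np.linalg.norm(d),np.degrees(np.arctan2(d[1],d[0])))
u=d/np.linalg.norm(d); print('origin',P[0]-.0945*u,'grip',P[0]-.065*u)
m=o['loop_tool'][0]['mask'];ys,xs=np.nonzero(m);print(rect(unproj(C,np.c_[xs,ys][ys<265],.0055)))
plan(np.r_[(P[0]-.065*u)[:2],.027],np.degrees(np.arctan2(d[1],d[0])))
"
```

```text
[[ 0.5309 -0.0413  0.0055]
 [ 0.5541 -0.1852  0.0055]
 [ 0.5608 -0.2249  0.0055]]
0.14569293644933173 99.15870789359772
origin [ 0.54598611 -0.13462842  0.0055    ] grip [ 0.5412906  -0.10550451  0.0055    ]
(array([ 0.542 , -0.1112]), [10.3, 141.6], np.float32(98.73))
shift [0.004 0.024 0.829] turn [ 0.    -0.     0.004] psi now 99.35 pos [ 0.5379 -0.1067  0.1514] t 8.95 q [-0.42  0.48  0.81  1.69 -0.38  1.13  0.66]
```

Emit:
play_rows(force=40, moves=[[0,0.02,0.3,0,0,0,0.1],[0,0.02,0.6,0,0,0,0.1],[0,0.02,0.75,0,0,0,0.1],[0,0.02,0.82,0,0,0,0.1],[0,0.02,0.82,0,0,0,0.1],[0,0.02,0.82,0,0,0,1],[0,0.02,0.82,0,0,0,1],[0,0.02,0.82,0,0,0,1]])

```text
time: 9.95
position: [0.5421, -0.1065, 0.0297]
ee_rot: [0.647, 0.762, 0.001, 0.001]
wrist_force: [0.0, 0.5, 3.8]
opening: 0.109
```

```bash
python3 -c "
from h import *
o=env.get_obs(); print(o['position'],o['opening'],o['wrist_force'])
plan([.539,-.107,.028],99)"
```

```text
[ 0.54206904 -0.10654796  0.02974647] 0.10938978771481533 [0.03518213 0.50933956 3.78935118]
shift [ 0.    -0.021  0.012] turn [0.004 0.001 0.008] psi now 99.36 pos [ 0.5421 -0.1065  0.0297] t 9.95 q [-0.34  0.64  0.71  1.8  -0.52  0.9   0.77]
```

Emit:
play_rows(moves=[[0.0,0,0,0,0,0,1],[0.04,0,-0.01,0,0,0,1],[0.1,0,-0.02,0,0,0,1],[0.12,0,-0.1,0,0,0,1],[0.12,0,-0.3,0,0,0,1],[0.12,0,-0.6,0,0,0,1],[0.12,0,-0.7,0,0,0,1],[0.12,0,-0.7,0,0,0,1]])

```text
time: 10.95
position: [0.5395, -0.0887, 0.1359]
ee_rot: [0.647, 0.763, 0.002, 0.002]
wrist_force: [0.1, 0.5, -0.9]
opening: 0.107
```

```bash
python3 -c "
from h import *
snap('w4',['loop_tool','loop_head'])
o=env.get_obs(); print(o['opening'])
plan([.42,-.32,.12],94.6)"
```

```text
loop_tool mask 0.61 [249. 218.] n 4770 [ 0.5457 -0.1139  0.    ]
loop_tool pt 0.85 [249. 289.] [ 0.5566 -0.1827  0.    ]
loop_head mask 0.56 [249. 216.] n 4841 [ 0.5452 -0.1123  0.    ]
0.11375276222720539
shift [-1.396 -1.026  0.088] turn [-0.    -0.     0.106] psi now 99.36 pos [ 0.5378 -0.0884  0.1332] t 11.2 q [-0.45  0.5   0.8   1.73 -0.4   1.09  0.64]
```

View pics/w4.png

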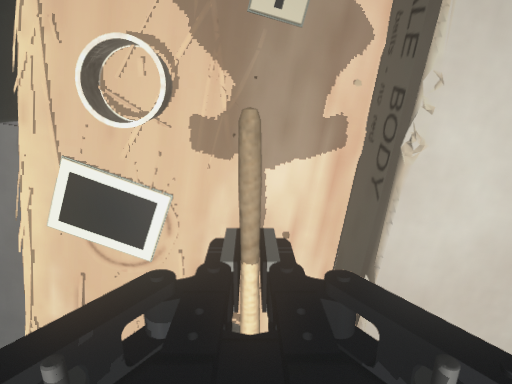

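```bash
python3 -c "
from h import *
C,im,o=pickle.load(open('w4.pkl','rb'))
ob=env.get_obs(); p=ob['position']; Rm=R.from_quat(ob['ee_rot']).as_matrix()
g=cv2.cvtColor(im,cv2.COLOR_BGR2GRAY)
P=unproj(C,[[250,108],[250,150],[249.5,225]],p[2]-.024); print(((P-p)@Rm).round(4))
cv2.imwrite('pics/w4c.png',cv2.resize(im[90:340,200:300],None,fx=2.4,fy=2.4))
"
```

```text
[[0.0655 0.0035 0.024 ]
 [0.0468 0.0035 0.024 ]
 [0.01   0.0033 0.024 ]]
```

View pics/w4c.png

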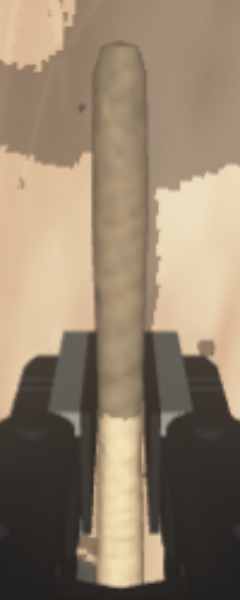

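```bash
cat >> loop.py <<'E'
u=u*np.sign(u[1]); t=(P[:,:2]-c)@u; n=(P[:,:2]-c)@np.array([-u[1],u[0]])
print('ext',t.min(),t.max(),np.ptp(t),'mid',c+u*(t.min()+t.max())/2)
h=t<-.06; print('head lateral',n[h].min(),n[h].max(), 'handle lat',n[t>-.02].min(),n[t>-.02].max())
cs,_=cv2.findContours(m.astype(np.uint8),0,1); q=cv2.approxPolyDP(cv2.convexHull(max(cs,key=cv2.contourArea)),5,True).reshape(-1,2); print(q,unproj(C,q,.003).round(4))
cv2.imwrite('pics/w2p.png',cv2.resize(im[110:200,30:230],None,fx=4,fy=4,interpolation=cv2.INTER_CUBIC))
E
python3 loop.py
```

```text
handle ang 99.11828153802321 ends [ 0.55146574 -0.18511845] [ 0.5285681 -0.0424552] len 0.14448912267598174 w 0.012373575826349743 origin from tail [ 0.54362304 -0.13625471] from junction [ 0.54591918 -0.15056074] grip [ 0.53886885 -0.10663381]
(array([ 0.4246, -0.3504]), [32.0, 198.6], np.float32(91.53))
handle sil ang 94.60862666273484 [ 0.41740701 -0.31419854]
ring [[ 0.53892632 -0.24751744  0.03      ]
 [ 0.53866214 -0.21737202  0.03      ]
 [ 0.53924749 -0.27893707  0.03      ]]
ext -0.1358261382599682 0.0628379751270763 0.19866411338704448 mid [ 0.42033928 -0.35057463]
head lateral -0.016802070856298416 0.015689500806670614 handle lat -0.0076063763142278475 0.0075437430668717585
[[217 167]
 [ 50 181]
 [ 42 144]
 [212 129]] [[ 0.434  -0.2469  0.003 ]
 [ 0.4526 -0.4536  0.003 ]
 [ 0.4071 -0.4563  0.003 ]
 [ 0.3891 -0.2519  0.003 ]]
```

View pics/w2p.png

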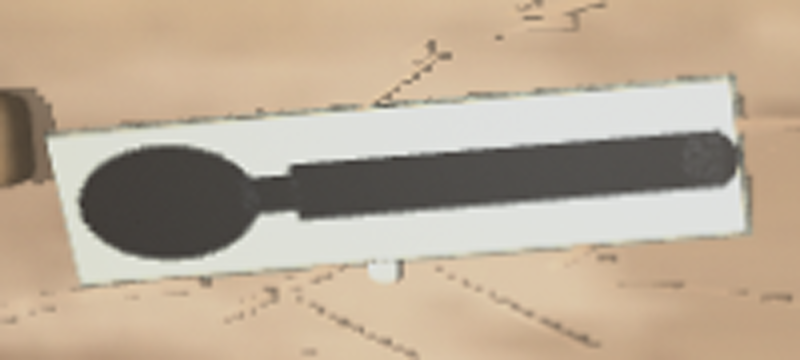

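```bash
python3 -c "
from h import *
a=env.capture('side'); b=env.capture('top'); cv2.imwrite('pics/side1.png',a);cv2.imwrite('pics/top1.png',b)
x=cv2.resize(a[250:340,260:370],None,fx=5,fy=5,interpolation=cv2.INTER_CUBIC);y=cv2.resize(b[200:240,310:400],None,fx=6,fy=6,interpolation=cv2.INTER_CUBIC)
cv2.imwrite('pics/sc.png',x);cv2.imwrite('pics/tc.png',y)
Cs=cam('side');Ct=cam('top')
"
```

```text
(no output)
```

View pics/sc.png

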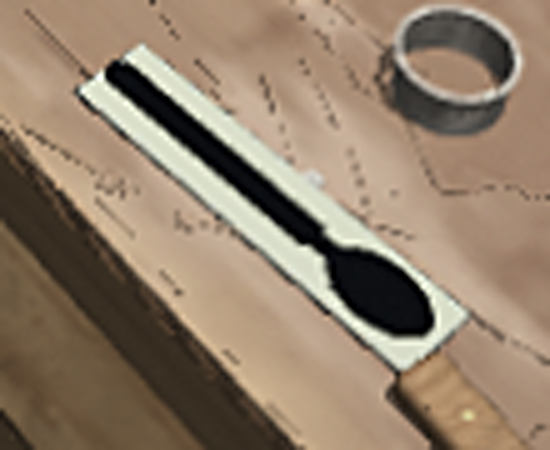

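View pics/tc.png

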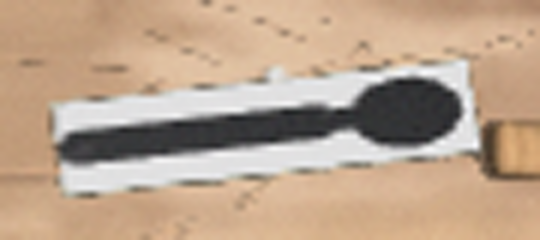

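```bash
cat > sil.py <<'E'
from h import *
def darkfit(camname,img,X0,rad,thr=75,z=.003):
    C=cam(camname) if isinstance(camname,str) else camname
    im=cv2.imread(img) if isinstance(img,str) else img
    f=3; big=cv2.resize(im,None,fx=f,fy=f,interpolation=cv2.INTER_CUBIC)
    ys,xs=np.nonzero(big.max(2)<thr); uv=(np.c_[xs,ys]+.5)/f-.5
    P=unproj(C,uv,z)[:,:2]; k=np.hypot(*(P-X0).T)<rad; P=P[k]; uvk=np.c_[xs,ys][k]
    m=np.zeros(big.shape[:2],np.uint8); m[uvk[:,1],uvk[:,0]]=1
    n,l,s,_=cv2.connectedComponentsWithStats(m); kk=1+np.argmax(s[1:,4]); P=P[l[uvk[:,1],uvk[:,0]]==kk]
    c=P.mean(0);u=np.linalg.svd(P-c,full_matrices=False)[2][0]
    t=(P-c)@u;n=(P-c)@np.array([-u[1],u[0]])
    print(img if isinstance(img,str) else '', 'centroid',c.round(4),'mid',(c+u*(t.min()+t.max())/2+np.array([-u[1],u[0]])*(n.min()+n.max())/2).round(4),'L',(np.ptp(t)*1e3).round(1),'W',(np.ptp(n)*1e3).round(1),'ang',(np.degrees(np.arctan2(u[1],u[0]))%180).round(2))
if __name__=='__main__':
    w2=pickle.load(open('w2.pkl','rb'));w1=pickle.load(open('w1.pkl','rb'))
    for nm,X,r,w in [('loop',(.42,-.352),.115,w2),('tile',(.425,-.127),.05,w2),('needle',(.547,.135),.1,w1),('cutter',(.424,.357),.045,w1)]:
        print(nm); darkfit(w[0],w[1],X,r,85); darkfit('top','pics/top0.png',X,r,85); darkfit('side','pics/side0.png',X,r,85)
E
python3 sil.py
```

```text
loop
 centroid [ 0.422  -0.3682] mid [ 0.421  -0.3543] L 191.3 W 32.8 ang 94.84
pics/top0.png centroid [ 0.4214 -0.3652] mid [ 0.4203 -0.3513] L 200.3 W 31.9 ang 94.83
pics/side0.png centroid [ 0.3288 -0.3557] mid [ 0.3273 -0.3519] L 170.4 W 34.6 ang 90.39
tile
 centroid [ 0.4241 -0.1271] mid [ 0.4248 -0.1272] L 74.8 W 45.2 ang 168.59
pics/top0.png centroid [ 0.4246 -0.1292] mid [ 0.4249 -0.1294] L 73.9 W 42.1 ang 168.52
pics/side0.png centroid [ 0.4233 -0.1293] mid [ 0.4237 -0.1291] L 76.5 W 46.0 ang 168.4
needle
 centroid [0.5723 0.1026] mid [0.5695 0.1293] L 172.0 W 121.0 ang 112.83
pics/top0.png centroid [0.6266 0.1354] mid [0.6269 0.1372] L 131.8 W 14.3 ang 92.03
pics/side0.png centroid [0.6303 0.1355] mid [0.6318 0.1362] L 137.0 W 29.9 ang 91.23
cutter
 centroid [0.4241 0.3571] mid [0.4246 0.357 ] L 66.3 W 66.5 ang 95.67
pics/top0.png centroid [0.4246 0.3557] mid [0.4247 0.3558] L 64.6 W 63.0 ang 2.85
pics/side0.png centroid [0.4231 0.3547] mid [0.4231 0.3554] L 64.9 W 62.7 ang 139.26
```

```bash
python3 -c "
from h import *
plan([.4181,-.3236,.11],94.7)"
```

```text
shift [-1.416 -1.044  0.157] turn [0.001 0.    0.103] psi now 99.35 pos [ 0.5381 -0.0886  0.1336] t 11.3 q [-0.45  0.5   0.8   1.72 -0.4   1.09  0.64]
```

Emit:
play_rows(moves=[[-0.2,-0.2,0,0,0,0,1],[-0.4,-0.4,0,0,0,0,1],[-0.6,-0.6,0,0,0,0,1],[-0.8,-0.8,0,0,0,0.05,1],[-1,-1,0,0,0,0.1,1],[-1,-1,0,0,0,0.1,1],[-1,-1,0,0,0,0.1,1],[-1,-1,0,0,0,0.1,1]])

```text
time: 12.3
position: [0.4154, -0.2597, 0.1332]
ee_rot: [0.676, 0.737, 0.0, -0.0]
wrist_force: [0.9, -0.0, -0.3]
opening: 0.107
```

```bash
python3 -c "
from h import *
plan([.4181,-.3236,.08],94.7)"
```

```text
shift [-0.426 -0.019  0.355] turn [ 0.001 -0.001  0.007] psi now 95.01 pos [ 0.4154 -0.2597  0.1332] t 12.3 q [-0.17  0.4   0.89  1.87 -0.36  1.04  0.96]
```

Emit:
play_rows(moves=[[-0.2,0,0,0,0,0,1],[-0.42,-0.02,0,0,0,0,1],[-0.43,-0.02,0.2,0,0,0,1],[-0.43,-0.02,0.35,0,0,0,1],[-0.43,-0.02,0.35,0,0,0,1],[-0.43,-0.02,0.35,0,0,0,1],[-0.43,-0.02,0.35,0,0,0,1],[-0.43,-0.02,0.35,0,0,0,1]])

```text
time: 13.3
position: [0.4186, -0.3244, 0.0815]
ee_rot: [0.675, 0.737, 0.001, 0.001]
wrist_force: [-0.3, -0.4, -0.3]
opening: 0.111
```

```bash
python3 -c "
from h import *
plan([.4181,-.3236,.034],94.7)
C=cam('wrist');im=env.capture('wrist');cv2.imwrite('pics/w5.png',im)"
```

```text
shift [ 0.006 -0.004  0.317] turn [0.002 0.    0.007] psi now 95.03 pos [ 0.4186 -0.3244  0.0815] t 13.3 q [ 0.03  0.55  0.82  1.82 -0.48  0.98  1.14]
```

View pics/w5.png

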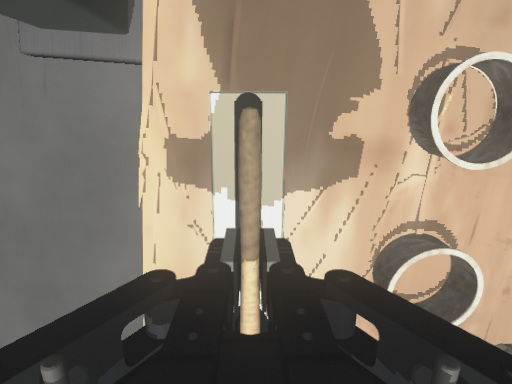

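Emit:
play_rows(moves=[[0,0,0.1,0,0,0,1],[0,0,0.2,0,0,0,1],[0.01,0,0.28,0,0,0,1],[0.01,0,0.31,0,0,0,1],[0.01,0,0.315,0,0,0,1],[0.01,0,0.315,0,0,0,1],[0.01,0,0.315,0,0,0,1],[0.01,0,0.315,0,0,0,1]])

```text
time: 14.35
position: [0.4187, -0.323, 0.0345]
ee_rot: [0.675, 0.737, 0.001, 0.001]
wrist_force: [0.2, -0.8, -0.1]
opening: 0.11
```

Emit:
play_rows(moves=[[0,0,0,0,0,0,0.4],[0,0,0,0,0,0,0.3],[0,0,0,0,0,0,0.2],[0,0,0,0,0,0,0.2],[0,0,-0.2,0,0,0,0.2],[0,0,-0.5,0,0,0,0.2],[0,0,-0.8,0,0,0,0.2],[0,0,-1,0,0,0,0.2]])

```text
time: 15.35
position: [0.4186, -0.3237, 0.1867]
ee_rot: [0.676, 0.737, 0.001, 0.002]
wrist_force: [0.9, -0.0, 0.1]
opening: 0.395
```

```bash
python3 -c "
from h import *
plan([.42,.185,.2],95)
C=cam('wrist');im=env.capture('wrist');cv2.imwrite('pics/w6.png',im);pickle.dump((C,im),open('w6.pkl','wb'))
t=env.capture('top');cv2.imwrite('pics/top2.png',t);cv2.imwrite('pics/w6t.png',cv2.resize(t[200:240,310:400],None,fx=6,fy=6,interpolation=cv2.INTER_CUBIC))"
```

```text
shift [ 3.377  0.305 -0.095] turn [0.006 0.003 0.   ] psi now 95.0 pos [ 0.4186 -0.3237  0.1867] t 15.35 q [-0.05  0.42  0.91  1.71 -0.36  1.18  1.04]
```

View pics/w6.png

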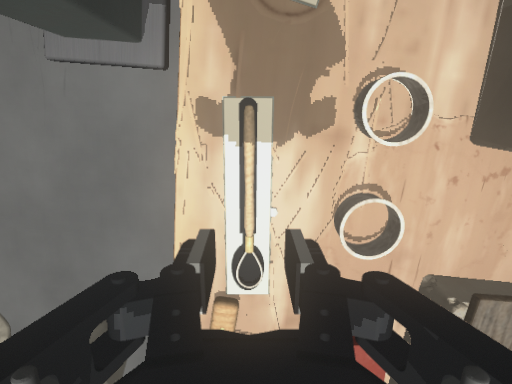

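View pics/w6t.png

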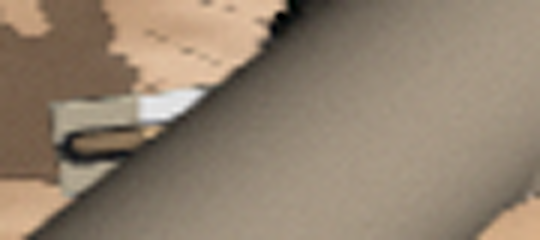

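```bash
python3 -c "
from h import *
C,im=pickle.load(open('w6.pkl','rb'))
cv2.imwrite('pics/w6c.png',cv2.resize(im[90:300,215:285],None,fx=2.8,fy=2.8,interpolation=cv2.INTER_CUBIC).transpose(1,0,2)[:, :])"
```

```text
(no output)
```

View pics/w6c.png

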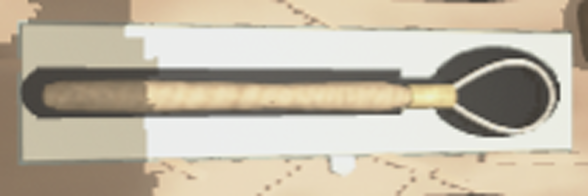

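```bash
python3 -c "
from h import *
C,im=pickle.load(open('w6.pkl','rb'))
T=unproj(C,[[249,105.7],[249,288.6]],.0085)[:,:2];print('tool',T,T.mean(0),np.hypot(*(T[0]-T[1])))
S=unproj(C,[[249,97.9],[249,290],[249,90+20/2.8],[249,90+571/2.8]],.003)[:,:2];print('sil',S[:2],S[:2].mean(0),np.hypot(*(S[0]-S[1])),'pad',S[2:],S[2:].mean(0),np.hypot(*(S[2]-S[3])))
w=unproj(C,[[249,90+408/2.8]],.01);s=unproj(C,[[249,90+402/2.8]],.003);print(w,s)
"
```

```text
tool [[ 0.41421697 -0.25729872]
 [ 0.43071327 -0.44581212]] [ 0.42246512 -0.35155542] 0.1892337956195082
sil [[ 0.41361208 -0.25037332]
 [ 0.43117704 -0.45109544]] [ 0.42239456 -0.35073438] 0.20148919981818814 pad [[ 0.41355336 -0.24970275]
 [ 0.43160846 -0.45602814]] [ 0.42258091 -0.35286545] 0.20711386656933686
[[ 0.42529976 -0.38393104  0.01      ]] [[ 0.42535955 -0.38459114  0.003     ]]
```

Emit:
play_rows(moves=[[0.4,0.03,0,0,0,0,0],[0.8,0.06,0,0,0,0,0],[1,0.09,0,0,0,0,0],[1,0.09,0,0,0,0,0],[1,0.09,0,0,0,0,0],[1,0.09,0,0,0,0,0],[1,0.09,0,0,0,0,0],[1,0.09,0,0,0,0,0]])

```text
time: 16.45
position: [0.4201, -0.1751, 0.1874]
ee_rot: [0.676, 0.737, 0.001, 0.005]
wrist_force: [0.0, 0.4, 0.3]
opening: 0.501
```

Emit:
play_rows(moves=[[0.4,0.03,0,0,0,0,0],[0.8,0.06,0,0,0,0,0],[1,0.09,0,0,0,0,0],[1,0.09,0,0,0,0,0],[1,0.09,0,0,0,0,0],[1,0.09,0,0,0,0,0],[1,0.09,0,0,0,0,0],[1,0.09,0,0,0,0,0]])

```text
time: 17.45
position: [0.4206, -0.0251, 0.1867]
ee_rot: [0.677, 0.736, 0.001, 0.005]
wrist_force: [-0.3, -0.7, -0.1]
opening: 0.502
```

Emit:
play_rows(moves=[[0.4,0.03,0,0,0,0,0],[0.8,0.06,0,0,0,0,0],[1,0.09,0,0,0,0,0],[1,0.09,0,0,0,0,0],[1,0.09,0,0,0,0,0],[1,0.09,0,0,0,0,0],[1,0.09,0,0,0,0,0],[1,0.09,0,0,0,0,0]])

```text
time: 18.45
position: [0.4214, 0.1249, 0.186]
ee_rot: [0.677, 0.736, 0.001, 0.005]
wrist_force: [0.4, -0.2, -1.0]
opening: 0.502
```

```bash
python3 -c "
from h import *
plan([.4206,.160,.15],95.4)"
```

```text
shift [0.235 0.012 0.239] turn [ 0.011  0.007 -0.014] psi now 94.78 pos [0.4214 0.1249 0.186 ] t 18.45 q [-0.99  0.16  0.75  1.93 -0.11  1.09 -0.12]
```

Emit:
play_rows(moves=[[0.2,0.01,0.1,0.01,0.007,-0.014,0],[0.235,0.01,0.24,0.01,0.007,-0.014,0],[0.235,0.01,0.24,0.01,0.007,-0.014,0],[0.235,0.01,0.24,0.01,0.007,-0.014,0],[0.235,0.01,0.24,0.01,0.007,-0.014,0],[0.235,0.01,0.24,0.01,0.007,-0.014,0],[0.235,0.01,0.24,0.01,0.007,-0.014,0],[0.235,0.01,0.24,0.01,0.007,-0.014,0]])

```text
time: 19.45
position: [0.4203, 0.16, 0.1499]
ee_rot: [0.673, 0.74, 0.0, 0.0]
wrist_force: [-0.3, -0.2, 0.5]
opening: 0.496
```

```bash
python3 -c "
from h import *
snap('w7',['needle_tool','needle_tip','needle_pad'])
C,im,o=pickle.load(open('w7.pkl','rb'))
ys,xs=np.nonzero(o['needle_tool'][0]['mask']);print(rect(unproj(C,np.c_[xs,ys],.005)))
plan([.4206,.160,.028],95.4)"
```

```text
needle_tool mask 0.81 [248. 185.] n 1469 [0.4202 0.1593 0.    ]
needle_tool pt 0.65 [245. 209.] [0.4197 0.1368 0.    ]
needle_tip pt 0.75 [248. 289.] [0.4297 0.0563 0.    ]
needle_pad mask 0.56 [391. 202.] n 7085 [0.5491 0.1563 0.    ]
needle_pad pt 0.59 [381. 225.] [0.5451 0.1338 0.    ]
(array([0.4227, 0.1372]), [10.0, 158.8], np.float32(95.95))
shift [0.    0.002 0.812] turn [0. 0. 0.] psi now 95.42 pos [0.4203 0.16   0.1498] t 19.8 q [-1.01  0.24  0.71  1.95 -0.18  1.02 -0.12]
```

View pics/w7.png

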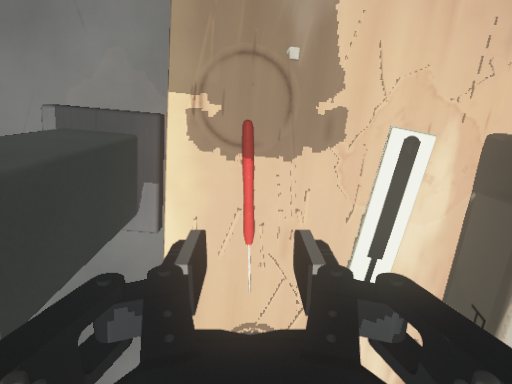

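Emit:
play_rows(force=40, moves=[[0.01,0,0.3,0,0,-0.01,0.1],[0.01,0,0.6,0,0,-0.01,0.1],[0.01,0,0.75,0,0,-0.01,0.1],[0.01,0,0.82,0,0,-0.01,0.1],[0.01,0,0.82,0,0,-0.01,0.1],[0.01,0,0.82,0,0,-0.01,1],[0.01,0,0.82,0,0,-0.01,1],[0.01,0,0.82,0,0,-0.01,1]])

```text
time: 20.8
position: [0.4213, 0.1619, 0.0279]
ee_rot: [0.67, 0.742, 0.001, 0.001]
wrist_force: [-1.2, 0.1, 7.0]
opening: 0.106
```

Emit:
play_rows(moves=[[0,0,0,0,0,0,1],[0,0,0,0,0,0,1],[0,0,-0.2,0,0,0,1],[0,0,-0.4,0,0,0,1],[0,0,-0.6,0,0,0,1],[0,0,-0.7,0,0,0,1],[0,0,-0.7,0,0,0,1],[0,0,-0.7,0,0,0,1]])

```text
time: 21.8
position: [0.42, 0.1615, 0.1318]
ee_rot: [0.67, 0.742, 0.0, 0.0]
wrist_force: [0.8, 0.5, 0.0]
opening: 0.103
```

```bash
python3 -c "
from h import *
snap('w8',['needle_tool','needle_pad'])
C,im,o=pickle.load(open('w8.pkl','rb'))
if o['needle_pad']: padfit(C,im,o['needle_pad'][0]['mask'])
C,im,o=pickle.load(open('w7.pkl','rb'))
padfit(C,im,o['needle_pad'][0]['mask'])
plan([.4206,.160,.028],95.4)"
```

```text
needle_tool mask 0.8 [249. 233.] n 3962 [ 0.4251  0.1237 -0.    ]
needle_tool pt 0.75 [253. 289.] [0.4342 0.0699 0.    ]
needle_pad mask 0.76 [400. 209.] n 7579 [0.5494 0.1579 0.    ]
needle_pad pt 0.58 [387. 235.] [0.5435 0.1341 0.    ]
 pad (array([0.5473, 0.1521]), [42.8, 139.5], np.float32(84.23))
 sil (array([0.5441, 0.0897]), [0.0, 0.0], np.float32(0.0))
 pad (array([0.5473, 0.1493]), [44.2, 146.5], np.float32(84.15))
 sil (array([0.543 , 0.0878]), [4.4, 19.1], np.float32(84.52))
shift [-0.01  -0.002  0.695] turn [ 0.002 -0.     0.01 ] psi now 95.86 pos [0.4205 0.1615 0.1322] t 22.05 q [-1.01  0.27  0.71  1.97 -0.21  0.97 -0.09]
```

View pics/w8.png

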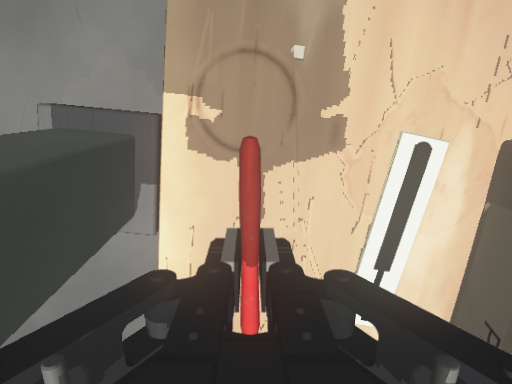

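```bash
cat > np.py <<'E'
E
rm np.py; cat > npad.py <<'E'
from h import *
def white(C,im,X0,rad,thr=165,z=.003):
    f=3; big=cv2.resize(im,None,fx=f,fy=f,interpolation=cv2.INTER_CUBIC)
    hsv=cv2.cvtColor(big,cv2.COLOR_BGR2HSV)
    ys,xs=np.nonzero((hsv[...,2]>thr)&(hsv[...,1]<40)); uv=(np.c_[xs,ys]+.5)/f-.5
    P=unproj(C,uv,z)[:,:2]; k=np.hypot(*(P-X0).T)<rad; print('white',rect(P[k]),k.sum())
w=pickle.load(open('w1.pkl','rb')); white(w[0],w[1],(.547,.137),.098)
white(cam('top'),cv2.imread('pics/top0.png'),(.547,.137),.098)
white(w[0],w[1],(.424,.357),.063)
C,im,o=pickle.load(open('w8.pkl','rb'))
K,d,Rm,t=C; c=env.calibration('wrist'); M=np.array(c['tool_from_camera'])
T=np.linalg.inv(np.r_[np.c_[Rm,t],[[0,0,0,1]]])@np.linalg.inv(M)
P=unproj(C,[[250.5,136.5],[250,180],[250,225]],T[2,3]-.0235); print('tail in tool',((P-T[:3,3])@T[:3,:3]).round(4))
cv2.imwrite('pics/np1.png',cv2.resize(w[1][215:285,80:250],None,fx=4,fy=4,interpolation=cv2.INTER_CUBIC))
w=pickle.load(open('w7.pkl','rb'))
cv2.imwrite('pics/np2.png',cv2.resize(w[1][110:300,330:460],None,fx=3,fy=3,interpolation=cv2.INTER_CUBIC))
E
python3 npad.py
```

```text
white (array([0.5458, 0.1319]), [40.7, 178.2], np.float32(84.63)) 18067
white (array([0.5846, 0.1255]), [118.7, 179.1], np.float32(84.56)) 5001
white (array([0.4237, 0.3572]), [80.7, 81.3], np.float32(88.63)) 70
tail in tool [[0.054  0.0019 0.0235]
 [0.0341 0.0017 0.0235]
 [0.0119 0.0017 0.0235]]
```

View pics/np1.png

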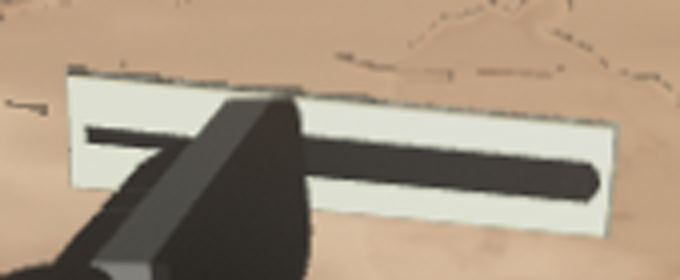

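View pics/np2.png

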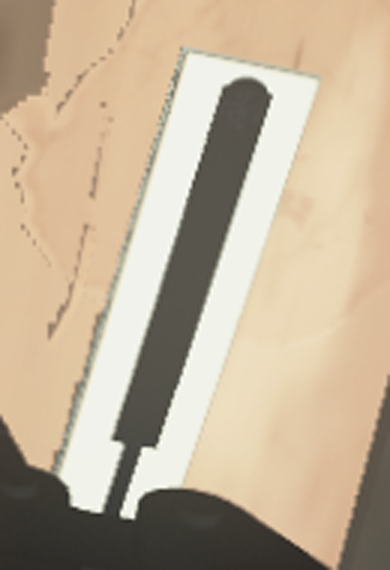

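```bash
python3 -c "
from h import *
C,im,o=pickle.load(open('w7.pkl','rb'))
P=unproj(C,[[391.7,126.7],[436,135.7]],.003);print(P,P.mean(0))
C,im,o=pickle.load(open('w1.pkl','rb'))
P=unproj(C,[[80+615/4,215+125/4],[80+607/4,215+237/4]],.003);print(P,P.mean(0))
P=unproj(C,[[80+67/4,215+72/4],[80+72/4,215+186/4]],.003);print(P,P.mean(0))
C=cam('top'); im=cv2.imread('pics/top0.png'); cv2.imwrite('pics/tnp.png',cv2.resize(im[165:200,150:230],None,fx=8,fy=8,interpolation=cv2.INTER_CUBIC))
"
```

```text
[[0.53472436 0.22165463 0.003     ]
 [0.57412217 0.21822645 0.003     ]] [0.55442326 0.21994054 0.003     ]
[[0.53425563 0.22198865 0.003     ]
 [0.5747227  0.21903791 0.003     ]] [0.55448917 0.22051328 0.003     ]
[[0.51758182 0.04619845 0.003     ]
 [0.55811764 0.04263405 0.003     ]] [0.53784973 0.04441625 0.003     ]
```

View pics/tnp.png

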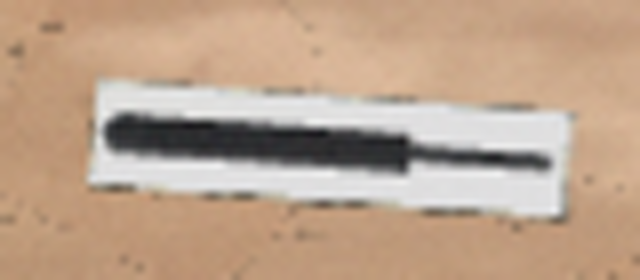

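```bash
python3 -c "
from h import *
plan([.5479,.1577,.08],84.6)"
```

```text
shift [-0.112  0.841  0.349] turn [ 0.002 -0.     0.25 ] psi now 95.86 pos [0.4205 0.1615 0.1322] t 22.05 q [-1.01  0.27  0.71  1.97 -0.21  0.97 -0.09]
```

Emit:
play_rows(moves=[[-0.05,0.3,0,0,0,0.1,1],[-0.1,0.6,0,0,0,0.2,1],[-0.11,0.84,0,0,0,0.25,1],[-0.11,0.84,0.15,0,0,0.25,1],[-0.11,0.84,0.3,0,0,0.25,1],[-0.11,0.84,0.35,0,0,0.25,1],[-0.11,0.84,0.35,0,0,0.25,1],[-0.11,0.84,0.35,0,0,0.25,1]])

```text
time: 23.05
position: [0.5484, 0.1581, 0.0808]
ee_rot: [0.74, 0.673, 0.001, 0.001]
wrist_force: [-0.6, -1.2, 0.1]
opening: 0.11
```

```bash
python3 -c "
from h import *
plan([.5479,.1577,.032],84.6)
C=cam('wrist');im=env.capture('wrist');cv2.imwrite('pics/w9.png',im)
plan([.5479,.1577,.032],84.6)"
```

```text
shift [-0.003 -0.004  0.325] turn [ 0.004 -0.001  0.   ] psi now 84.62 pos [0.5484 0.1581 0.0808] t 23.05 q [-0.79  0.59  0.69  1.71 -0.43  1.   -0.05]
shift [-0.004 -0.004  0.326] turn [ 0.004 -0.002  0.   ] psi now 84.62 pos [0.5484 0.1581 0.0809] t 23.1 q [-0.79  0.59  0.69  1.71 -0.43  1.   -0.05]
```

View pics/w9.png

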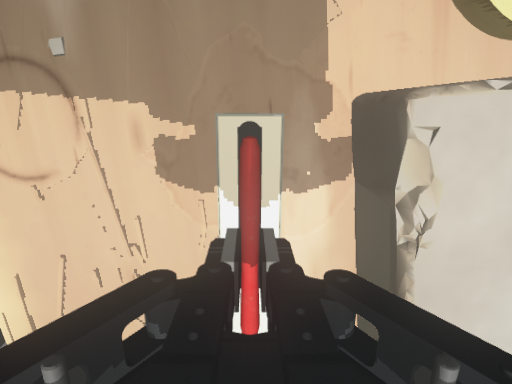

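Aligned over the silhouette. Lower and release.

Emit:
play_rows(moves=[[0,0,0.1,0,0,0,1],[0,0,0.2,0,0,0,1],[0,0,0.28,0,0,0,1],[0,0,0.31,0,0,0,1],[0,0,0.325,0,0,0,1],[0,0,0.325,0,0,0,1],[0,0,0.325,0,0,0,1],[0,0,0.325,0,0,0,1]])

```text
time: 24.1
position: [0.5488, 0.1583, 0.0326]
ee_rot: [0.739, 0.673, 0.002, 0.001]
wrist_force: [-0.5, 0.0, 0.0]
opening: 0.096
```

Emit:
play_rows(moves=[[0,0,0,0,0,0,0.4],[0,0,0,0,0,0,0.3],[0,0,0,0,0,0,0.2],[0,0,0,0,0,0,0.2],[0,0,-0.2,0,0,0,0.2],[0,0,-0.5,0,0,0,0.2],[0,0,-0.8,0,0,0,0.2],[0,0,-1,0,0,0,0.2]])

```text
time: 25.1
position: [0.549, 0.158, 0.185]
ee_rot: [0.74, 0.673, 0.003, 0.001]
wrist_force: [0.2, -0.5, 0.3]
opening: 0.4
```

```bash
python3 -c "
from h import *
C=cam('wrist');im=env.capture('wrist');cv2.imwrite('pics/w10.png',im);pickle.dump((C,im),open('w10.pkl','wb'))
plan([.5395,.3555,.15],169.5)"
```

```text
shift [ 1.301 -0.205  0.262] turn [ 0.018  0.006 -1.887] psi now 84.61 pos [0.5512 0.1582 0.1887] t 25.15 q [-0.84  0.47  0.75  1.59 -0.34  1.21 -0.12]
```

View pics/w10.png

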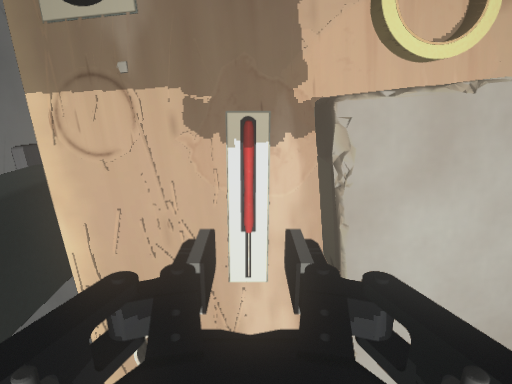

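Emit:
play_rows(moves=[[0.2,0,0,0,0,-0.2,-0.3],[0.4,0,0,0,0,-0.4,-0.3],[0.6,0,0,0,0,-0.6,-0.3],[0.8,0,0,0,0,-0.8,-0.3],[0.9,-0.1,0,0.01,0,-0.95,-0.3],[0.9,-0.1,0,0.01,0,-0.95,-0.3],[0.9,-0.1,0,0.01,0,-0.95,-0.3],[0.9,-0.1,0,0.01,0,-0.95,-0.3]])

```text
time: 26.15
position: [0.5498, 0.2922, 0.1893]
ee_rot: [0.445, 0.896, 0.002, 0.003]
wrist_force: [0.1, -0.4, 0.1]
opening: 0.655
```

```bash
python3 -c "
from h import *
plan([.5395,.3555,.15],169.5)"
```

```text
shift [0.379 0.199 0.262] turn [ 0.006  0.006 -0.941] psi now 127.15 pos [0.5498 0.2922 0.1893] t 26.15 q [-0.87  0.54  0.54  1.42 -0.28  1.25  0.35]
```

Emit:
play_rows(moves=[[0.2,0.1,0,0,0,-0.2,-0.3],[0.38,0.2,0.1,0,0,-0.4,-0.3],[0.38,0.2,0.2,0,0,-0.6,-0.3],[0.38,0.2,0.26,0,0,-0.8,-0.3],[0.38,0.2,0.26,0,0,-0.94,-0.3],[0.38,0.2,0.26,0,0,-0.94,-0.3],[0.38,0.2,0.26,0,0,-0.94,-0.3],[0.38,0.2,0.26,0,0,-0.94,-0.3]])

```text
time: 27.15
position: [0.5397, 0.3556, 0.1506]
ee_rot: [0.093, 0.996, 0.001, 0.003]
wrist_force: [0.0, 1.0, -0.4]
opening: 0.65
```

```bash
python3 -c "
from h import *
snap('w11',['tile'])
C,im,o=pickle.load(open('w11.pkl','rb'))
ys,xs=np.nonzero(o['tile'][0]['mask']);print(rect(unproj(C,np.c_[xs,ys],.006)))
plan([.5395,.3555,.027],169.5)"
```

```text
tile mask 0.58 [250. 182.] n 3776 [0.5405 0.3565 0.    ]
tile pt 0.59 [249. 181.] [0.5391 0.3562 0.    ]
(array([0.5405, 0.3563]), [40.9, 71.9], np.float32(170.55))
shift [ 0.005 -0.004  0.823] turn [ 0.003  0.008 -0.002] psi now 169.43 pos [0.5396 0.3558 0.1505] t 27.3 q [-0.84  0.59  0.36  1.39 -0.21  1.19  0.93]
```

View pics/w11.png

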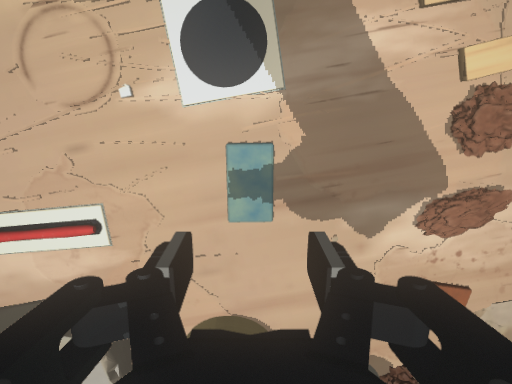

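Emit:
play_rows(force=40, moves=[[0,0,0.3,0,0.008,-0.01,-0.3],[0,0,0.6,0,0.008,-0.01,-0.3],[0,0,0.75,0,0.008,-0.01,-0.3],[0,0,0.82,0,0.008,-0.01,-0.3],[0,0,0.835,0,0.008,-0.01,-0.2],[0,0,0.835,0,0.008,-0.01,-0.1],[0,0,0.835,0,0.008,-0.01,0],[0,0,0.835,0,0.008,-0.01,0]])

```text
time: 28.3
position: [0.5409, 0.3564, 0.0261]
ee_rot: [0.088, 0.996, 0.002, 0.001]
wrist_force: [0.1, -0.4, -0.3]
opening: 0.501
```

```bash
python3 -c "
from h import *
C=cam('wrist');im=env.capture('wrist');cv2.imwrite('pics/w12.png',im)
plan([.5395,.3555,.023],169.5)"
```

```text
shift [ 0.007 -0.006  0.019] turn [0.004 0.001 0.008] psi now 169.88 pos [0.5407 0.3562 0.0259] t 28.35 q [-0.81  0.72  0.32  1.5  -0.26  0.96  0.97]
```

View pics/w12.png

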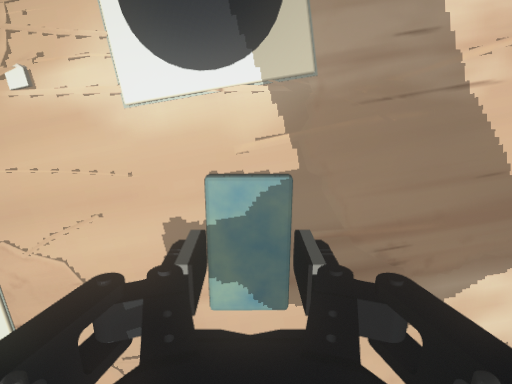

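Emit:
play_rows(moves=[[0,0,0.02,0,0,0,0],[0,0,0.02,0,0,0,0],[0,0,0.02,0,0,0,0.2],[0,0,0.02,0,0,0,0.4],[0,0,0.02,0,0,0,0.4],[0,0,0.02,0,0,0,0.4],[0,0,0.02,0,0,0,0.4],[0,0,0.02,0,0,0,0.4]])

```text
time: 29.35
position: [0.5414, 0.3556, 0.024]
ee_rot: [0.088, 0.996, 0.001, 0.001]
wrist_force: [0.1, -1.0, 6.3]
opening: 0.451
```

Emit:
play_rows(moves=[[0,0,-0.1,0,0,0,0.4],[0,0,-0.2,0,0,0,0.4],[0,0,-0.4,0,0,0,0.4],[0,0,-0.6,0,0,0,0.4],[0,0,-0.8,0,0,0,0.4],[0,0,-0.8,0,0,0,0.4],[0,0,-0.8,0,0,0,0.4],[0,0,-0.8,0,0,0,0.4]])

```text
time: 30.35
position: [0.5402, 0.3549, 0.1424]
ee_rot: [0.088, 0.996, 0.001, -0.0]
wrist_force: [-0.7, 0.1, -0.5]
opening: 0.454
```

```bash
python3 -c "
from h import *
snap('w13',['tile'])
plan([.4245,-.1275,.12],169.5)"
```

```text
tile pt 0.62 [251. 243.] [0.5934 0.3471 0.    ]
shift [ 0.195 -3.303  0.147] turn [0.002 0.    0.008] psi now 169.86 pos [0.5406 0.355  0.1428] t 30.5 q [-0.83  0.6   0.35  1.4  -0.21  1.18  0.94]
```

View pics/w13.png

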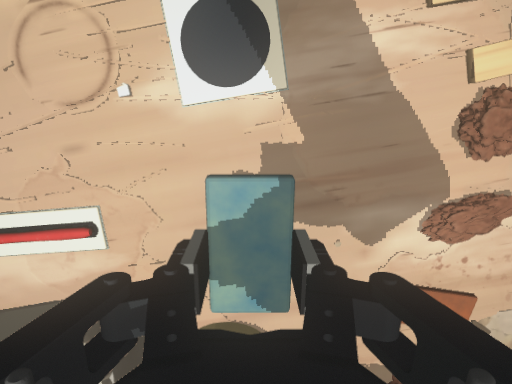

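```bash
cat > tt.py <<'E'
from h import *
C,im,o=pickle.load(open('w13.pkl','rb'))
K,d,Rm,t=C; M=np.array(env.calibration('wrist')['tool_from_camera'])
T=np.linalg.inv(np.r_[np.c_[Rm,t],[[0,0,0,1]]])@np.linalg.inv(M)
P=unproj(C,[[206,175],[294.5,175],[291,311.5],[211,312]],T[2,3]-.016); Q=(P-T[:3,3])@T[:3,:3]; print(Q.round(4),Q.mean(0))
E
python3 tt.py
```

```text
[[ 0.0363 -0.0181  0.016 ]
 [ 0.0363  0.0203  0.016 ]
 [-0.0327  0.0213  0.016 ]
 [-0.033  -0.0183  0.016 ]] [0.0017456  0.00129992 0.01600234]
```

Emit:
play_rows(moves=[[0.02,-0.35,0,0,0,0.01,0.4],[0.04,-0.7,0,0,0,0.02,0.4],[0.06,-1,0,0,0,0.03,0.4],[0.06,-1,0,0,0,0.03,0.4],[0.06,-1,0,0,0,0.03,0.4],[0.06,-1,0,0,0,0.03,0.4],[0.06,-1,0,0,0,0.03,0.4],[0.06,-1,0,0,0,0.03,0.4]])

```text
time: 31.5
position: [0.5053, 0.2096, 0.1424]
ee_rot: [0.1, 0.995, 0.001, 0.0]
wrist_force: [-1.0, -0.4, 0.3]
opening: 0.455
```

Emit:
play_rows(moves=[[0.02,-0.35,0,0,0,0,0.4],[0.04,-0.7,0,0,0,0,0.4],[0.06,-1,0,0,0,0,0.4],[0.06,-1,0,0,0,0,0.4],[0.06,-1,0,0,0,0,0.4],[0.06,-1,0,0,0,0,0.4],[0.06,-1,0,0,0,0,0.4],[0.06,-1,0,0,0,0,0.4]])

```text
time: 32.5
position: [0.4669, 0.065, 0.1421]
ee_rot: [0.099, 0.995, 0.001, 0.0]
wrist_force: [0.1, -0.7, -0.6]
opening: 0.451
```

Emit:
play_rows(moves=[[0.02,-0.35,0,0,0,0,0.4],[0.04,-0.7,0,0,0,0,0.4],[0.06,-1,0,0,0,0,0.4],[0.06,-1,0,0,0,0,0.4],[0.06,-1,0,0,0,0,0.4],[0.06,-1,0,0,0,0,0.4],[0.06,-1,0,0,0,0,0.4],[0.06,-1,0,0,0,0,0.4]])

```text
time: 33.5
position: [0.4287, -0.0797, 0.1419]
ee_rot: [0.098, 0.995, 0.001, 0.0]
wrist_force: [0.5, 0.1, -1.0]
opening: 0.457
```

```bash
python3 -c "
from h import *
plan([.4263,-.1283,.08],168.55)"
```

```text
shift [-0.048 -0.322  0.412] turn [ 0.002 -0.     0.004] psi now 168.73 pos [ 0.4287 -0.0797  0.1419] t 33.5 q [-0.34  0.2   0.55  1.99 -0.13  0.98  1.65]
```

Emit:
play_rows(moves=[[-0.02,-0.2,0,0,0,0,0.4],[-0.05,-0.32,0.1,0,0,0,0.4],[-0.05,-0.32,0.3,0,0,0,0.4],[-0.05,-0.32,0.41,0,0,0,0.4],[-0.05,-0.32,0.41,0,0,0,0.4],[-0.05,-0.32,0.41,0,0,0,0.4],[-0.05,-0.32,0.41,0,0,0,0.4],[-0.05,-0.32,0.41,0,0,0,0.4]])

```text
time: 34.5
position: [0.4272, -0.1281, 0.081]
ee_rot: [0.098, 0.995, 0.001, 0.001]
wrist_force: [-0.1, -0.0, 0.4]
opening: 0.454
```

```bash
python3 -c "
from h import *
C=cam('wrist');im=env.capture('wrist');cv2.imwrite('pics/w14.png',im)
plan([.4263,-.1283,.028],168.55)"
```

```text
shift [ 0.005 -0.003  0.352] turn [0.002 0.001 0.004] psi now 168.75 pos [ 0.4271 -0.1281  0.0808] t 34.55 q [-0.21  0.32  0.56  2.03 -0.23  0.84  1.85]
```

View pics/w14.png

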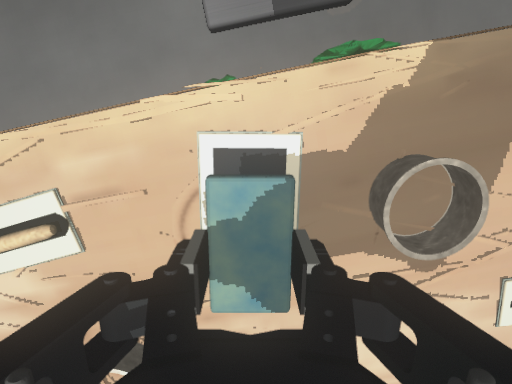

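Emit:
play_rows(moves=[[0,0,0.1,0,0,0,0.4],[0,0,0.2,0,0,0,0.4],[0,0,0.29,0,0,0,0.4],[0.005,0,0.33,0,0,0,0.4],[0.005,0,0.35,0,0,0,0.4],[0.005,0,0.35,0,0,0,0.4],[0.005,0,0.35,0,0,0,0.4],[0.005,0,0.35,0,0,0,0.4]])

```text
time: 35.55
position: [0.4268, -0.1279, 0.0287]
ee_rot: [0.098, 0.995, 0.001, 0.001]
wrist_force: [-0.4, 0.2, 0.2]
opening: 0.453
```

Emit:
play_rows(moves=[[0,0,0,0,0,0,0],[0,0,0,0,0,0,-0.15],[0,0,0,0,0,0,-0.15],[0,0,0,0,0,0,-0.15],[0,0,-0.2,0,0,0,-0.15],[0,0,-0.5,0,0,0,-0.15],[0,0,-0.8,0,0,0,-0.15],[0,0,-1,0,0,0,-0.15]])

```text
time: 36.55
position: [0.4271, -0.1285, 0.1808]
ee_rot: [0.098, 0.995, 0.001, 0.002]
wrist_force: [0.2, -0.6, -0.1]
opening: 0.573
```

```bash
python3 -c "
from h import *
snap('w15',['tile','cutter'])
plan([.5322,-.3735,.18],168.55)"
```

```text
tile mask 0.95 [250. 174.] n 3244 [ 0.427 -0.127  0.   ]
tile pt 0.71 [250. 175.] [ 0.4285 -0.1268  0.    ]
cutter mask 0.68 [ 51. 311.] n 352 [ 0.5374 -0.3773  0.    ]
cutter mask 0.63 [373. 173.] n 2364 [ 0.4491 -0.009   0.    ]
shift [-1.015 -1.468 -0.017] turn [0.002 0.001 0.005] psi now 168.76 pos [ 0.4258 -0.1278  0.1779] t 36.8 q [-0.28  0.18  0.61  1.92 -0.12  1.08  1.75]
```

View pics/w15.png

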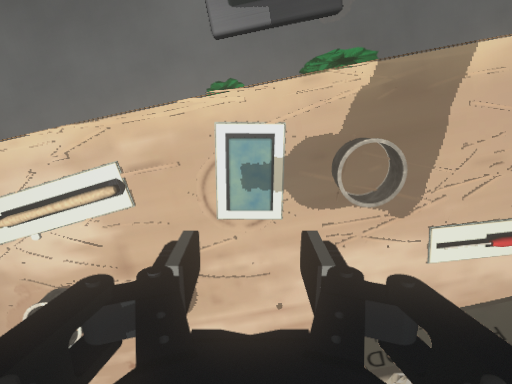

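Emit:
play_rows(moves=[[-0.2,-0.3,0,0,0,0,-1],[-0.4,-0.6,0,0,0,0,-1],[-0.6,-0.8,0,0,0,0,-1],[-0.6,-0.8,0,0,0,0,-1],[-0.6,-0.8,0,0,0,0,-1],[-0.6,-0.8,0,0,0,0,-1],[-0.6,-0.8,0,0,0,0,-1],[-0.6,-0.8,0,0,0,0,-1]])

```text
time: 37.8
position: [0.4906, -0.2624, 0.1779]
ee_rot: [0.098, 0.995, 0.001, 0.0]
wrist_force: [-0.1, 0.0, -0.3]
opening: 1.002
```

Emit:
play_rows(moves=[[-0.2,-0.3,0,0,0,0,-1],[-0.4,-0.6,0,0,0,0,-1],[-0.42,-0.67,0,0,0,0,-1],[-0.42,-0.67,0,0,0,0,-1],[-0.42,-0.67,0,0,0,0,-1],[-0.42,-0.67,0,0,0,0,-1],[-0.42,-0.67,0,0,0,0,-1],[-0.42,-0.67,0,0,0,0,-1]])

```text
time: 38.8
position: [0.5331, -0.3727, 0.1779]
ee_rot: [0.097, 0.995, 0.001, 0.001]
wrist_force: [-0.0, -0.1, 0.1]
opening: 1.003
```

```bash
python3 -c "
from h import *
snap('w16',['cutter'])
plan([.5322,-.3735,.18],168.55)"
```

```text
cutter mask 0.95 [266. 192.] n 1435 [ 0.5528 -0.3595  0.    ]
cutter mask 0.7 [391. 164.] n 2466 [ 0.5484 -0.2363  0.    ]
cutter pt 0.86 [374. 163.] [ 0.544  -0.2517  0.    ]
shift [ 0.004 -0.004 -0.015] turn [0.003 0.001 0.006] psi now 168.81 pos [ 0.533  -0.3731  0.1778] t 38.95 q [ 0.21  0.62  0.63  1.34 -0.37  1.29  2.22]
```

View pics/w16.png

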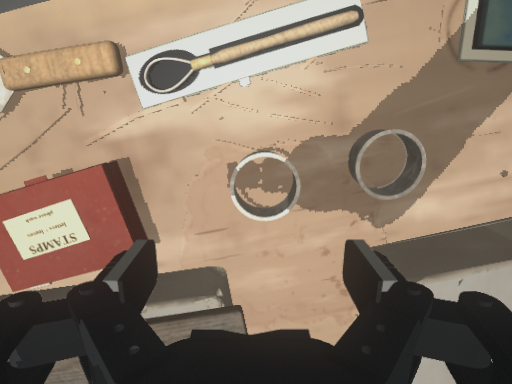

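```bash
python3 -c "
from h import *
C,im,o=pickle.load(open('w16.pkl','rb'))
P=unproj(C,[[265,186],[230,186],[300,186],[265,151.5],[265,221]],.03);print(P.round(4)); print(np.hypot(*(P[1]-P[2])[:2]),np.hypot(*(P[3]-P[4])[:2]))
c=((P[1]+P[2])/2)[:2]; c[0]=c[0]; print('c',(P[1:].mean(0)))
plan(np.r_[P[1:].mean(0)[:2],.1],168.55)
b=unproj(C,[[137,240],[106,160]],.05);print('box',b)
"
```

```text
[[ 0.5384 -0.3589  0.03  ]
 [ 0.5325 -0.3888  0.03  ]
 [ 0.5443 -0.3289  0.03  ]
 [ 0.5087 -0.3534  0.03  ]
 [ 0.5703 -0.3647  0.03  ]]
0.061089978722089135 0.06269120028228051
c [ 0.53894063 -0.35897975  0.03      ]
shift [-0.021  0.099  0.519] turn [0.003 0.001 0.006] psi now 168.81 pos [ 0.533  -0.3731  0.1778] t 38.95 q [ 0.21  0.62  0.63  1.34 -0.37  1.29  2.22]
box [[ 0.5586817  -0.4742066   0.05      ]
 [ 0.48770241 -0.47886693  0.05      ]]
```

Emit:
play_rows(force=30, moves=[[-0.02,0.09,0.1,0,0,0,-1],[-0.02,0.09,0.3,0,0,0,-1],[-0.02,0.09,0.5,0,0,0,-1],[-0.02,0.09,0.5,0,0,0,-1],[-0.02,0.09,0.7,0,0,0,-1],[-0.02,0.09,0.85,0,0,0,-1],[-0.02,0.09,0.98,0,0,0,-1],[-0.02,0.09,0.98,0,0,0,-1]])

```text
time: 39.95
position: [0.5382, -0.3591, 0.0296]
ee_rot: [0.097, 0.995, 0.002, -0.001]
wrist_force: [-0.3, -0.8, 0.4]
opening: 1.0
```

```bash
python3 -c "
from h import *
C=cam('wrist');im=env.capture('wrist');cv2.imwrite('pics/w17.png',im)
plan([.539,-.36,.03],168.8)"
```

```text
shift [-0.001 -0.     0.006] turn [0.003 0.001 0.001] psi now 168.82 pos [ 0.5389 -0.3599  0.0308] t 40.0 q [ 0.21  0.76  0.56  1.5  -0.45  1.01  2.27]
```

View pics/w17.png

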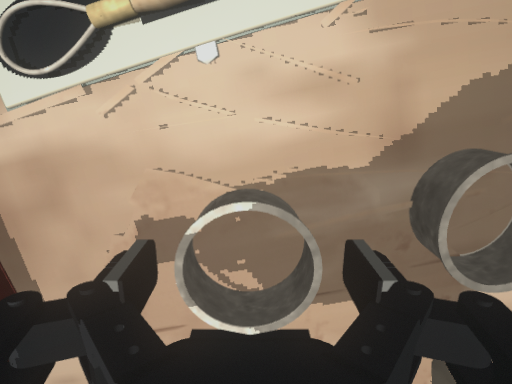

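Emit:
play_rows(force=30, moves=[[0,0,0,0,0,0,-0.7],[0,0,0,0,0,0,-0.5],[0,0,0,0,0,0,-0.3],[0,0,0,0,0,0,0],[0,0,0,0,0,0,0],[0,0,0,0,0,0,0],[0,0,0,0,0,0,0],[0,0,0,0,0,0,0]])

```text
time: 41.0
position: [0.5395, -0.3605, 0.0327]
ee_rot: [0.097, 0.995, 0.001, 0.001]
wrist_force: [-0.8, 1.0, 5.2]
opening: 0.677
```

Emit:
play_rows(moves=[[0,0,-0.1,0,0,0,0],[0,0,-0.2,0,0,0,0],[0,0,-0.4,0,0,0,0],[0,0,-0.6,0,0,0,0],[0,0,-0.8,0,0,0,0],[0,0,-0.8,0,0,0,0],[0,0,-0.8,0,0,0,0],[0,0,-0.8,0,0,0,0]])

```text
time: 42.0
position: [0.5384, -0.3599, 0.1512]
ee_rot: [0.097, 0.995, 0.002, 0.0]
wrist_force: [-0.3, -0.7, -0.5]
opening: 0.676
```

```bash
python3 -c "
from h import *
snap('w18',['cutter'])
plan([.4245,.356,.15],168.5)"
```

```text
cutter mask 0.93 [250. 267.] n 9142 [ 0.6198 -0.3744  0.    ]
cutter mask 0.69 [390. 167.] n 2949 [ 0.5483 -0.2355  0.    ]
shift [1.672 4.537 0.022] turn [0.003 0.001 0.007] psi now 168.83 pos [ 0.5386 -0.3603  0.1516] t 42.15 q [ 0.19  0.64  0.62  1.39 -0.38  1.23  2.21]
```

View pics/w18.png

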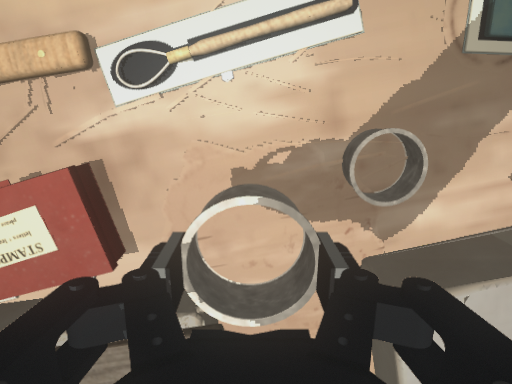

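```bash
sed -e "s/w13/w18/" -e "s/\[\[206.*\]\],T\[2,3\]-.016/[[180.5,260],[321.5,260],[251,196],[251,326]],T[2,3]-.0027/" tt.py > tc.py; python3 tc.py; python3 -c "
from h import *
C,im,o=pickle.load(open('w18.pkl','rb'))
cv2.imwrite('pics/w18c.png',cv2.resize(im[170:345,130:370],None,fx=3,fy=3,interpolation=cv2.INTER_CUBIC))"
```

```text
[[ 0.0025 -0.0284  0.0026]
 [ 0.0025  0.0313  0.0028]
 [ 0.0307  0.0014  0.0027]
 [-0.0306  0.0015  0.0027]] [0.00129777 0.00145394 0.00270461]
```

View pics/w18c.png

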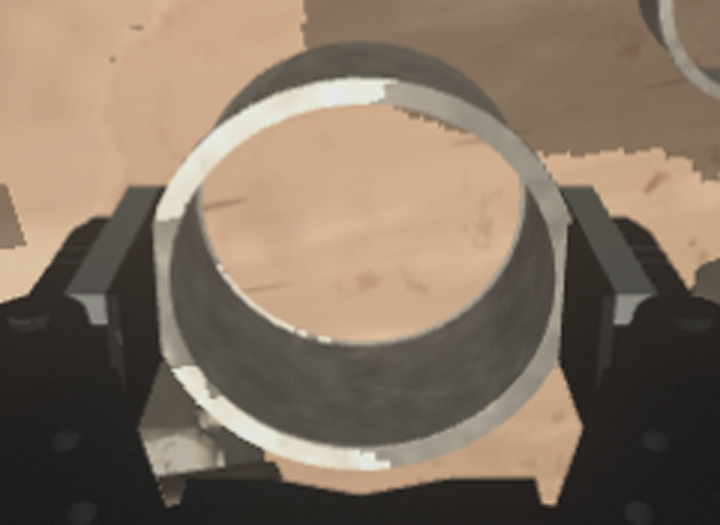

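Emit:
play_rows(moves=[[0.1,0.35,0,0,0,0,0],[0.2,0.7,0,0,0,0,0],[0.36,0.98,0,0,0,0,0],[0.36,0.98,0,0,0,0,0],[0.36,0.98,0,0,0,0,0],[0.36,0.98,0,0,0,0,0],[0.36,0.98,0,0,0,0,0],[0.36,0.98,0,0,0,0,0]])

```text
time: 43.15
position: [0.5141, -0.2065, 0.1519]
ee_rot: [0.098, 0.995, 0.001, 0.0]
wrist_force: [-0.2, 0.3, -1.0]
opening: 0.679
```

Emit:
play_rows(moves=[[0.1,0.35,0,0,0,0,0],[0.2,0.7,0,0,0,0,0],[0.36,0.98,0,0,0,0,0],[0.36,0.98,0,0,0,0,0],[0.36,0.98,0,0,0,0,0],[0.36,0.98,0,0,0,0,0],[0.36,0.98,0,0,0,0,0],[0.36,0.98,0,0,0,0,0]])

```text
time: 44.15
position: [0.4899, -0.0527, 0.1522]
ee_rot: [0.099, 0.995, 0.001, 0.001]
wrist_force: [-0.3, -0.2, -0.5]
opening: 0.677
```

Emit:
play_rows(moves=[[0.1,0.35,0,0,0,0,0],[0.2,0.7,0,0,0,0,0],[0.36,0.98,0,0,0,0,0],[0.36,0.98,0,0,0,0,0],[0.36,0.98,0,0,0,0,0],[0.36,0.98,0,0,0,0,0],[0.36,0.98,0,0,0,0,0],[0.36,0.98,0,0,0,0,0]])

```text
time: 45.15
position: [0.4661, 0.1013, 0.1524]
ee_rot: [0.1, 0.995, 0.001, 0.001]
wrist_force: [-0.7, 0.5, -0.9]
opening: 0.68
```

Emit:
play_rows(moves=[[0.1,0.35,0,0,0,0,0],[0.2,0.7,0,0,0,0,0],[0.36,0.98,0,0,0,0,0],[0.36,0.98,0,0,0,0,0],[0.36,0.98,0,0,0,0,0],[0.36,0.98,0,0,0,0,0],[0.36,0.98,0,0,0,0,0],[0.36,0.98,0,0,0,0,0]])

```text
time: 46.15
position: [0.4426, 0.2553, 0.1527]
ee_rot: [0.1, 0.995, 0.001, 0.001]
wrist_force: [-0.1, -0.1, -0.7]
opening: 0.681
```

```bash
python3 -c "
from h import *
plan([.4245,.3562,.09],168.8)"
```

```text
shift [0.253 0.634 0.419] turn [ 0.002  0.001 -0.007] psi now 168.48 pos [0.4426 0.2553 0.1527] t 46.15 q [-0.95  0.34  0.49  1.79 -0.18  1.06  0.98]
```

Emit:
play_rows(moves=[[0.1,0.3,0,0,0,0,0],[0.2,0.55,0,0,0,0,0],[0.25,0.635,0.1,0,0,0,0],[0.25,0.635,0.25,0,0,0,0],[0.25,0.635,0.38,0,0,0,0],[0.25,0.635,0.42,0,0,0,0],[0.25,0.635,0.42,0,0,0,0],[0.25,0.635,0.42,0,0,0,0]])

```text
time: 47.15
position: [0.4256, 0.3563, 0.0906]
ee_rot: [0.101, 0.995, 0.001, 0.001]
wrist_force: [0.2, -0.7, -0.1]
opening: 0.676
```

```bash
python3 -c "
from h import *
C=cam('wrist');im=env.capture('wrist');cv2.imwrite('pics/w19.png',im);pickle.dump((C,im),open('w19.pkl','wb'))
plan([.4245,.3562,.037],168.8)"
```

```text
shift [ 0.008 -0.004  0.358] turn [ 0.004  0.003 -0.008] psi now 168.46 pos [0.4256 0.3565 0.0908] t 47.2 q [-1.04  0.49  0.43  1.73 -0.24  0.96  0.85]
```

View pics/w19.png

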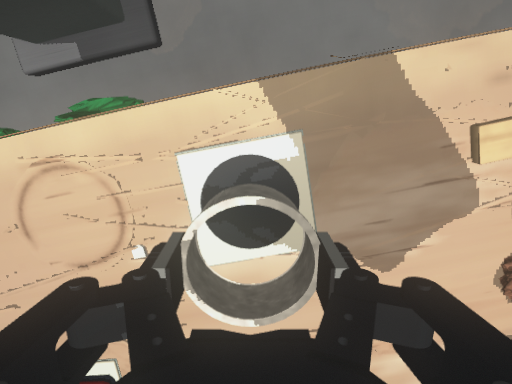

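```bash
python3 -c "
from h import *
C,im=pickle.load(open('w19.pkl','rb'))
P=unproj(C,[[250,154],[250,248],[201,201],[299,201]],.003);print(P.round(4),P.mean(0))"
```

```text
[[0.392  0.3645 0.003 ]
 [0.458  0.351  0.003 ]
 [0.4169 0.3253 0.003 ]
 [0.4303 0.3909 0.003 ]] [0.42431656 0.35790687 0.003     ]
```

Emit:
play_rows(moves=[[0.005,0,0.1,0,0,0,0],[0.008,0,0.2,0,0,0,0],[0.008,0,0.29,0,0,0,0],[0.008,0,0.33,0,0,0,0],[0.008,0,0.355,0,0,0,0],[0.008,0,0.36,0,0,0,0],[0.008,0,0.36,0,0,0,0],[0.008,0,0.36,0,0,0,0]])

```text
time: 48.2
position: [0.4249, 0.357, 0.0372]
ee_rot: [0.101, 0.995, 0.002, 0.002]
wrist_force: [0.2, 0.1, 0.1]
opening: 0.678
```

Emit:
play_rows(moves=[[0,0,0,0,0,0,-0.5],[0,0,0,0,0,0,-0.7],[0,0,0,0,0,0,-0.9],[0,0,0,0,0,0,-0.9],[0,0,0,0,0,0,-0.9],[0,0,-0.2,0,0,0,-0.9],[0,0,-0.6,0,0,0,-0.9],[0,0,-1,0,0,0,-0.9]])

```text
time: 49.2
position: [0.424, 0.3562, 0.1885]
ee_rot: [0.101, 0.995, 0.001, 0.001]
wrist_force: [0.9, 1.5, 0.0]
opening: 0.948
```

```bash
python3 -c "
from h import *
plan([.4245,.3562,.2],168.8)
C=cam('wrist');im=env.capture('wrist');cv2.imwrite('pics/w20.png',im);pickle.dump((C,im),open('w20.pkl','wb'))"
```

```text
shift [-0.003  0.001 -0.077] turn [ 0.004  0.003 -0.008] psi now 168.44 pos [0.424  0.3562 0.1885] t 49.2 q [-1.08  0.38  0.46  1.63 -0.18  1.17  0.8 ]
```

View pics/w20.png

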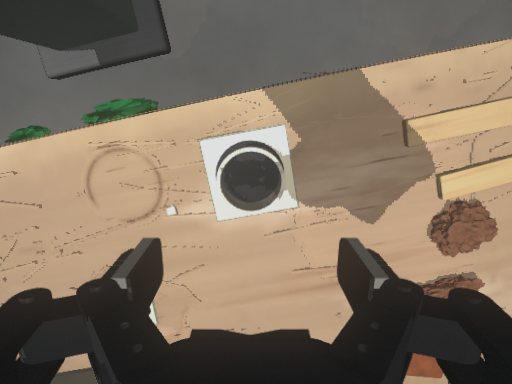

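```bash
python3 -c "
from h import *
t=env.capture('top');s=env.capture('side');w=pickle.load(open('w20.pkl','rb'))[1]
cv2.imwrite('pics/f1.png',cv2.resize(t[160:260,80:480],None,fx=2,fy=2,interpolation=cv2.INTER_CUBIC))
cv2.imwrite('pics/f2.png',s)
cv2.imwrite('pics/f3.png',cv2.resize(w[115:230,190:310],None,fx=4,fy=4,interpolation=cv2.INTER_CUBIC))
C=pickle.load(open('w20.pkl','rb'))[0]
"
```

```text
(no output)
```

View pics/f1.png

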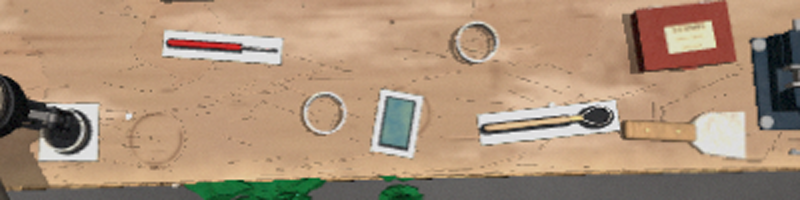

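View pics/f2.png

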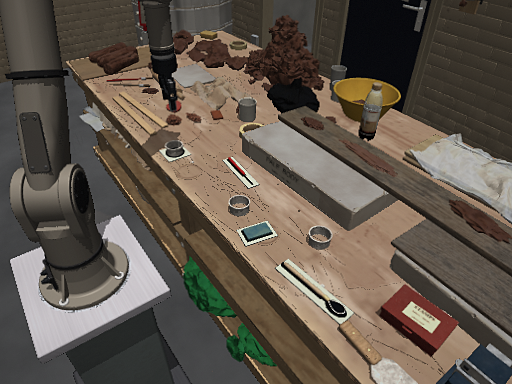

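View pics/f3.png

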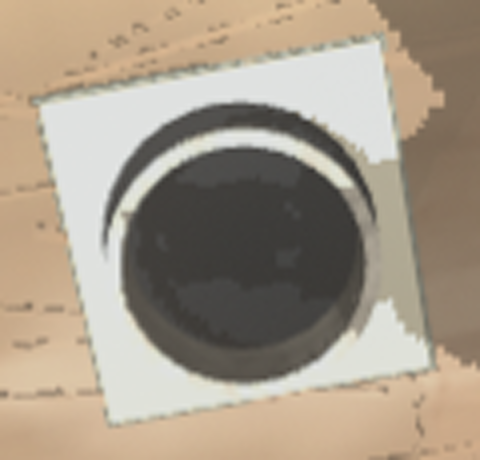

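```bash
python3 -c "
from h import *
C=pickle.load(open('w20.pkl','rb'))[0]
P=unproj(C,[[190+112/4,179],[190+380/4,179],[251,115+128/4],[251,115+386/4]],.033);print(P.round(4),P.mean(0))
print(unproj(C,[[190+103/4,115+240/4],[250,115+102/4]],.003))"
```

```text
[[0.4169 0.3302 0.033 ]
 [0.4288 0.3887 0.033 ]
 [0.3948 0.3647 0.033 ]
 [0.4527 0.3529 0.033 ]] [0.42330764 0.35911863 0.033     ]
[[0.41875889 0.32454299 0.003     ]
 [0.39238391 0.36437896 0.003     ]]
```

Emit:
play_rows(moves=[[0,0,0,0,0,0,-0.9],[0,0,-0.1,0,0,0,-0.9],[0,0,-0.2,0,0,0,-0.9],[0,0,-0.3,0,0,0,-0.9],[0,0,-0.4,0,0,0,-0.9],[0,0,-0.4,0,0,0,-0.9],[0,0,-0.4,0,0,0,-0.9],[0,0,-0.4,0,0,0,-0.9]])

```text
time: 50.35
position: [0.4258, 0.3572, 0.2506]
ee_rot: [0.101, 0.995, 0.005, 0.004]
wrist_force: [0.2, -1.4, 0.2]
opening: 0.947
```

```bash
python3 -c "
from h import *
print(env.job_done(), env.get_obs()['time'])"
```

```text
the job is handed in; nothing more can be done
the job is handed in; nothing more can be done
```

I placed all four tools on their pads in the order you listed: loop tool, needle tool, tile, then the cutter. The cutter I moved was the rightmost of the three look-alike rings. The job was handed in at about 50 s with the gripper open and raised clear of everything.

**Final checks:**
- **Loop tool:** its centre measured within about 1–1.5 mm of both the silhouette's and the pad's centre, and it points the same way as the silhouette.
- **Needle tool and tile:** I checked these by eye in the wrist and top pictures. Both sit inside their silhouettes and line up with them.
- **Cutter:** its rim centre measured about 1.5 mm from the disc's centre, and it stands flat.
- **The other rings:** the remaining two look-alikes appear unmoved in the final top view.

**What disagreed:**
- **Camera offset:** the wrist and top cameras differed by 1–2 mm sideways. I allowed for that when placing things.
- **Loop silhouette length:** the printed loop silhouette measured about 199 mm, longer than I expected, because of an extra dark rounded end at the tail. I lined the tool up on the head end and the pad's centre instead.
- **Cutter grip width:** the gripper read about 57.5 mm on the cutter's 62 mm rim. The cutter was held and placed level anyway.

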